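Put the sauce dishes away in the fitted drawer, hollow side up

ROBOT

A 6-joint arm with a two-finger parallel gripper is mounted at the origin on the work surface. World frame = base frame: x ahead of the robot, y to its left, z up, the work surface at z = 0. Lengths are in m, angles in rad, forces in N, time in s.
With the tool pointing down it reaches from about 0.35 to 0.925 m from the base axis. Payload 6.4 kg.
Tool frame: the origin (TCP) lies midway between the tips of the shut fingers; the grasp point (between the pads) lies 19 mm behind it (r.pinch_z is the distance from the TCP to the grasp point, in m); z points along the fingers, y is the line along which they close (so a half turn about z gives the same grasp; the last joint's range is limited). The gripper opens to 85 mm and grips with 20 to 120 N. Pads are 22 mm wide; open, the fingers measure 114 mm over their backs; the gripper's body (76 mm by 85 mm) begins 54 mm behind the grasp point. The pads swing forward as they close: fully open they stand 13 mm farther back than shut.
Start: joints at [1.096, 0.245, 1.558, -0, 1.339, -0.174], TCP at [0.193, 0.621, 0.231] pointing down, gripper open.
Joint ranges: [-3.13, 3.13], [-1.02, 2.26], [0.13, 2.54], [-0.95, 4.09], [0.21, 2.88], [-2.74, 2.74]. Speed limits (rad/s): [2.57, 2.57, 3.14, 3.14, 3.14, 3.14].

INTERFACE

Orientations are given as a unit quaternion [x, y, z, w].
In Python, from station import r gives the robot as it stands.
- The arm moves only by the tool send_rows, never from a script. Its argument "plan" is a list of rows, each an object with "fingers": the opening, from -1 (shut) to 1 (fully open); "dp": the shift along the world's x, y, z in units of 20 cm (1.0 is 20 cm), a list of three; "spin": the turn about the world's z in units of 30 degrees (1.0 is 30 degrees). In form: [{"fingers": fingers, "dp": [x, y, z], "spin": spin}, ...]. A call has 1 to 12 rows; each row is the pose to reach, as a shift and turn from the pose commanded when the call began; what a row does not reach only later rows make up. A row lasts 1/8 s, in which the tool goes at most 62.5 mm and 10.7 degrees, less where a joint would pass 70% of its speed; a pose out of reach is approached as far as the arm can. A call with a number of a shift or a turn outside -1 to 1 is refused whole. A call with a gripper value outside its range is refused whole. The fingers move at their own pace and stop on an object; the grip force is fixed at half the most. Time passes only in rows, so rows that repeat a pose let the fingers close. It gives the time, the measured TCP pose, the force, the opening and the grip force at its end, in the units of the state.
- r.observe(): the state, without advancing time (a new reading comes with each control period).
- r.grab_frame(name): name is "scene" or "top" or "wrist"; returns (picture, depth): 384x512x3 uint8, blue, green, red; 384x512 float32, m along the optical axis (not along the pixel's ray), 0 where there is no reading.
- r.get_calibration(name): a dict with "K" (3x3 intrinsics, pixels), "R" (3x3) and "t" (3): a world point X has camera coordinates R X + t. Camera axes: x right, y down, z forward; pixel columns grow to the right and rows downward; lengths in m; the calibration is good to about 2 mm. The wrist camera is an equidistant fisheye: a pixel r from the principal point sees the ray r / f radians off the axis. A picture is of the moment at which its call begins: read the wrist's pose just before it. get_calibration takes no time and is no camera call; for the wrist camera it gives the pose at the moment of the call.
- r.job_done(): hands the job in; it is judged then, once.
The state is a dict: "time_s": time; "joint_pos": joint angles; "qd": joint speeds; "joint_efforts": joint torques, N m; "ee_pos": TCP position; "eef_rot": TCP orientation; "wrist_force": force on the tool from outside, world axes, zero at the start; "wrist_torque": the same for the moment, N m; "finger_gap": opening from 0.0 (shut) to 1.0 (fully open); "finger_force": force on a finger pad.
Only numpy, scipy, OpenCV 4.12 (cv2) and the standard library are available. Lean on these libraries where they do the work, as an engineer would, in place of code of your own. Each camera call takes 0.05 s, during which the arm holds its last target. There are 200 camera calls.

TASK

Put away the three or four square celadon sauce dishes that stand about the bench, one or two of them still upside down from having their feet sanded: pull the chest's top drawer right out, set every dish the right way up (hollow up) flat in a pocket of its own in the drawer's insert, and then push the drawer fully shut. The glazed ware chips, so hold the dishes lightly, with no more than 20 N of grip, and set them down rather than letting them drop; leave the other things on the bench where they are.

Things in the scene. Friction and masses are not known exactly. Their poses are not given: they have to be found in the camera images.
- dish_a: square sauce dish, celadon-glazed stoneware, 60 x 60 x 20 mm high, 65 to 130 g. Origin at its centre, 10 mm above its support either way up; z points out of the hollow: up when it is the right way up, down when it lies on its rim. Upright outer sides, parallel to x and y, from 8 mm below the origin to the rim 10 mm above; walls 6 mm thick; hollow 48 x 48, 14 mm deep. May be absent
- dish_b: another dish like dish_a (z out of the hollow); may be absent. Under each dish is a bare foot 44 x 44 mm, 2 mm high. Each also stands by itself on one edge (origin then 30 mm up), steady to about 10 degrees towards its foot, 20 towards its hollow
- dish_c: another dish like dish_a (z out of the hollow); may be absent
- dish_d: another dish like dish_a (z out of the hollow); may be absent
- dish_e: another dish like dish_a (z out of the hollow); always there
- pocket0 (a point): centre of the front left (+y) pocket of the top drawer, on its felt floor; moves with the drawer. z up, x towards the back of the chest. Pocket 66 x 66 mm, sides along x and y, in a wooden lattice 7 mm high. A seated dish has its origin 10 mm above this point. Pockets lie 72 mm apart along x, 98 mm along y
- pocket1 (a point): centre of the front right (-y) pocket of the top drawer, on its felt floor; moves with the drawer. z up, x towards the back of the chest. Pocket 66 x 66 mm, sides along x and y, in a wooden lattice 7 mm high. Seated dish to the drawer's side wall: 25 mm
- pocket2 (a point): centre of the back left (+y) pocket of the top drawer, on its felt floor; moves with the drawer. z up, x towards the back of the chest. Pocket 66 x 66 mm, sides along x and y, in a wooden lattice 7 mm high. The drawer's walls rise 38 mm above the pocket floor, the chest's top 60 mm
- pocket3 (a point): centre of the back right (-y) pocket of the top drawer, on its felt floor; moves with the drawer. z up, x towards the back of the chest. Pocket 66 x 66 mm, sides along x and y, in a wooden lattice 7 mm high
- chest: fixed wooden drawer chest, 230 mm deep (x), 250 wide (y), 140 high, two drawers one above the other; origin at the centre of its underside, its front faces -x of its own frame. Only the top drawer is fitted for the dishes
- chest_drawer0 (a joint): top drawer, slides straight out towards the chest's -x: 0 shut, 0.158 fully out; light friction (1 N, and a slight drag of 4 N per m/s), stays where it is left. All four pockets are clear of the chest's top from 0.152 on; the back pockets begin to go under it below that
- chest_drawer0_handle (a point): middle of the top drawer's bar handle: a round dark steel bar 11 mm thick, 120 mm long, along the chest's y, 35 mm in front of the drawer face; its middle 103 mm above the table, 37 mm below the chest's top; posts at its ends, 51 mm either side of the middle. Moves with the drawer
- stilt: bystander: three-armed ceramic kiln stilt, 35 mm across, 12 mm high, among the dishes. Origin at its underside
- rib: bystander: wooden potter's rib, 100 x 55 mm, 6 mm high, lying flat. Origin at its underside
- sanding_pad: bystander: brown sanding pad, 90 x 60 x 22 mm. Origin at its underside
- brush: bystander: brush 200 mm long lying flat
- loop_tool: bystander: loop trimming tool 170 mm long, 14 mm high, lying flat
- glaze_jar: bystander: closed glaze jar, 72 mm wide, 95 mm high. Origin at its underside
- cup: bystander: bare bisque cup, 76 mm wide, 85 mm high. Origin at its underside
Things that resemble listed ones, but are neither listed nor needed, are in the scene too. What is shaped like the dish_a but orange is not meant.

How it is judged:
On the way, in this order (a step that is already met when the one before it is completed fails the run):
1. the top drawer is pulled right out (value of joint chest_drawer0 above 0.14 m), for 0.2 s.
2. every dish is the right way up in a pocket while the drawer is out (angle between each of dish_a, dish_b, dish_c, dish_d, dish_e's own z axis and vertical below 0.12 rad and z of dish_a in the frame of pocket0 between 0.007 and 0.0135 m and (horizontal distance between dish_a and pocket0 below 0.007 m or horizontal distance between dish_a and pocket1 below 0.007 m or horizontal distance between dish_a and pocket2 below 0.007 m or horizontal distance between dish_a and pocket3 below 0.007 m) and z of dish_b in the frame of pocket0 between 0.007 and 0.0135 m and (horizontal distance between dish_b and pocket0 below 0.007 m or horizontal distance between dish_b and pocket1 below 0.007 m or horizontal distance between dish_b and pocket2 below 0.007 m or horizontal distance between dish_b and pocket3 below 0.007 m) and z of dish_c in the frame of pocket0 between 0.007 and 0.0135 m and (horizontal distance between dish_c and pocket0 below 0.007 m or horizontal distance between dish_c and pocket1 below 0.007 m or horizontal distance between dish_c and pocket2 below 0.007 m or horizontal distance between dish_c and pocket3 below 0.007 m) and z of dish_d in the frame of pocket0 between 0.007 and 0.0135 m and (horizontal distance between dish_d and pocket0 below 0.007 m or horizontal distance between dish_d and pocket1 below 0.007 m or horizontal distance between dish_d and pocket2 below 0.007 m or horizontal distance between dish_d and pocket3 below 0.007 m) and z of dish_e in the frame of pocket0 between 0.007 and 0.0135 m and (horizontal distance between dish_e and pocket0 below 0.007 m or horizontal distance between dish_e and pocket1 below 0.007 m or horizontal distance between dish_e and pocket2 below 0.007 m or horizontal distance between dish_e and pocket3 below 0.007 m) and value of joint chest_drawer0 above 0.12 m), for 0.3 s.
3. the drawer is pushed shut (value of joint chest_drawer0 below 0.008 m), for 0.2 s.
At the end, for the whole second after the job is handed in: every dish on the bench at the start sits in one of the drawer's pockets: hollow up (within 0.12 rad), its centre within 7 mm of the pocket's and 7 to 13.5 mm above the pocket floor, at rest; the top drawer is shut to within 8 mm (angle between each of dish_a, dish_b, dish_c, dish_d, dish_e's own z axis and vertical below 0.12 rad and z of dish_a in the frame of pocket0 between 0.007 and 0.0135 m and (horizontal distance between dish_a and pocket0 below 0.007 m or horizontal distance between dish_a and pocket1 below 0.007 m or horizontal distance between dish_a and pocket2 below 0.007 m or horizontal distance between dish_a and pocket3 below 0.007 m) and z of dish_b in the frame of pocket0 between 0.007 and 0.0135 m and (horizontal distance between dish_b and pocket0 below 0.007 m or horizontal distance between dish_b and pocket1 below 0.007 m or horizontal distance between dish_b and pocket2 below 0.007 m or horizontal distance between dish_b and pocket3 below 0.007 m) and z of dish_c in the frame of pocket0 between 0.007 and 0.0135 m and (horizontal distance between dish_c and pocket0 below 0.007 m or horizontal distance between dish_c and pocket1 below 0.007 m or horizontal distance between dish_c and pocket2 below 0.007 m or horizontal distance between dish_c and pocket3 below 0.007 m) and z of dish_d in the frame of pocket0 between 0.007 and 0.0135 m and (horizontal distance between dish_d and pocket0 below 0.007 m or horizontal distance between dish_d and pocket1 below 0.007 m or horizontal distance between dish_d and pocket2 below 0.007 m or horizontal distance between dish_d and pocket3 below 0.007 m) and z of dish_e in the frame of pocket0 between 0.007 and 0.0135 m and (horizontal distance between dish_e and pocket0 below 0.007 m or horizontal distance between dish_e and pocket1 below 0.007 m or horizontal distance between dish_e and pocket2 below 0.007 m or horizontal distance between dish_e and pocket3 below 0.007 m) and value of joint chest_drawer0 below 0.008 m and linear speed of each of dish_a, dish_b, dish_c, dish_d, dish_e below 0.02 m/s); the robot touches nothing.
It fails at once if a dish is gripped or pressed by the fingers with more than 20 N a finger (44 N over both together) (contact force between the fingers and dish_a above 44 N or contact force between the fingers and dish_b above 44 N or contact force between the fingers and dish_c above 44 N or contact force between the fingers and dish_d above 44 N or contact force between the fingers and dish_e above 44 N).
It fails at once if a dish is let fall: it is touched by nothing and faster than 0.8 m/s (a drop of over 30 mm) ((contact force between dish_a and anything else below 0.02 N and linear speed of dish_a above 0.8 m/s) or (contact force between dish_b and anything else below 0.02 N and linear speed of dish_b above 0.8 m/s) or (contact force between dish_c and anything else below 0.02 N and linear speed of dish_c above 0.8 m/s) or (contact force between dish_d and anything else below 0.02 N and linear speed of dish_d above 0.8 m/s) or (contact force between dish_e and anything else below 0.02 N and linear speed of dish_e above 0.8 m/s)).
It fails at once if a bystander is shifted by more than 60 mm (distance of any of stilt, rib, sanding_pad, brush, loop_tool, glaze_jar, cup from where it was at the start of the episode above 0.06 m).
Of dish_a, dish_b, dish_c, dish_d only 2 to 3 are there at a start; the rules pass over those that are not, and their reading is None.
At some moment in a run one of dish_a, dish_b, dish_c, dish_d, dish_e may be knocked a few centimetres aside while the robot is not near it.
It also fails if it takes over 210 s, if anything falls off the work surface, if the arm or the gripper's body presses on something with over 40 N, if the wrist force passes 120 N, or if a joint passes its speed limit or range.

## Working session

There is one attempt and no reset: what is moved stays moved. The work goes in short steps, Python scripts to look and compute and a tool call to move; the robot and the scene stay as the last step left them, time stands still between calls to the robot, and variables do not carry over. Pictures are saved under pics/ and viewed, at most 14 in all, crops included, and the job is handed in when it is done.

Besides the shell and the picture viewer there is one more tool, called after "Emit:" in YAML: its name, and indented under it one key for each argument. send_rows: Moves the arm, as the interface text tells. Shifts and turns lie within -1 to 1; 1 stands for 20 cm of shift or 30 degrees of turn. Its arguments: {"type":"object","properties":{"plan":{"type":"array"}},"required":["plan"]}

```bash
ls; mkdir -p pics
cat > h.py <<'E'
import numpy as np, cv2
from station import r
def grab(n):
    c=r.get_calibration(n); im,d=r.grab_frame(n); return im,d,{k:np.array(v) for k,v in c.items() if k in('K','R','t')}
def pts(d,c):
    v,u=np.mgrid[:d.shape[0],:d.shape[1]]; K=c['K']
    P=np.stack([(u-K[0,2])/K[0,0]*d,(v-K[1,2])/K[1,1]*d,d],-1)
    return (P-c['t'])@c['R']
E
python3 - <<'E'
from h import *
print(r.observe(), r.pinch_z)
for n in('top','scene'):
    im,d,c=grab(n); np.savez(f'{n}0.npz',im=im,d=d,**c)
    cv2.imwrite(f'pics/{n}0.png',cv2.resize(im,(800,600)))
    print(n,c)
E
```

```text
pics
{'time_s': 0.0, 'joint_pos': array([ 1.09591083e+00,  2.45810725e-01,  1.55901477e+00,  2.55068099e-05,
        1.33867496e+00, -1.74099080e-01]), 'qd': array([ 0.00043089, -0.00024409, -0.0007548 ,  0.00040628,  0.00049968,
        0.00141379]), 'joint_efforts': array([ 2.24412623e-03, -4.29506063e+01, -3.26135695e+01,  2.02596374e-05,
        5.25544194e-03,  1.02249814e-06]), 'ee_pos': array([0.19230866, 0.6203245 , 0.23018205]), 'eef_rot': array([ 1.49829757e-01,  9.88711350e-01, -9.00161223e-04, -3.15890266e-04]), 'wrist_force': array([-0.39867231,  0.76436068, -0.12952753]), 'wrist_torque': array([0.00293626, 0.01157541, 0.01548808]), 'finger_force': 0.0, 'finger_gap': 1.0007277031026955} 0.0187
top {'K': array([[488.03696861,   0.        , 252.32127979],
       [  0.        , 488.03696861, 181.63216406],
       [  0.        ,   0.        ,   1.        ]]), 'R': array([[ 1.14297571e-03, -9.99950019e-01, -9.93247612e-03],
       [-9.95540276e-01, -2.00885815e-04, -9.43372592e-02],
       [ 9.43305488e-02,  9.99600522e-03, -9.95490747e-01]]), 't': array([0.03399585, 0.55010824, 1.65945568])}
scene {'K': array([[375.18139919,   0.        , 251.26790589],
       [  0.        , 375.18139919, 191.33901779],
       [  0.        ,   0.        ,   1.        ]]), 'R': array([[ 0.79360608,  0.60817345, -0.0177324 ],
       [ 0.36348936, -0.49728646, -0.78777006],
       [-0.48791891,  0.61873357, -0.61571414]]), 't': array([-0.4185816 , -0.12319534,  1.42464092])}
```

View pics/top0.png

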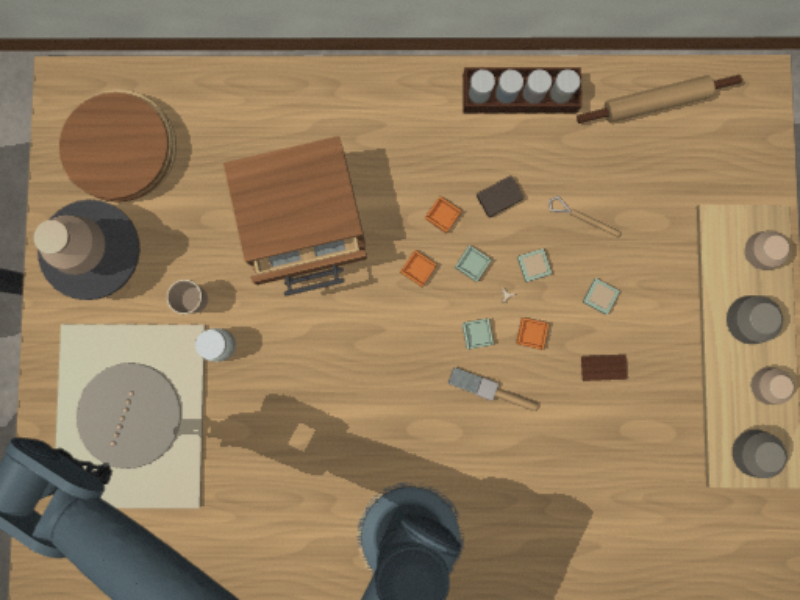

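View pics/scene0.png

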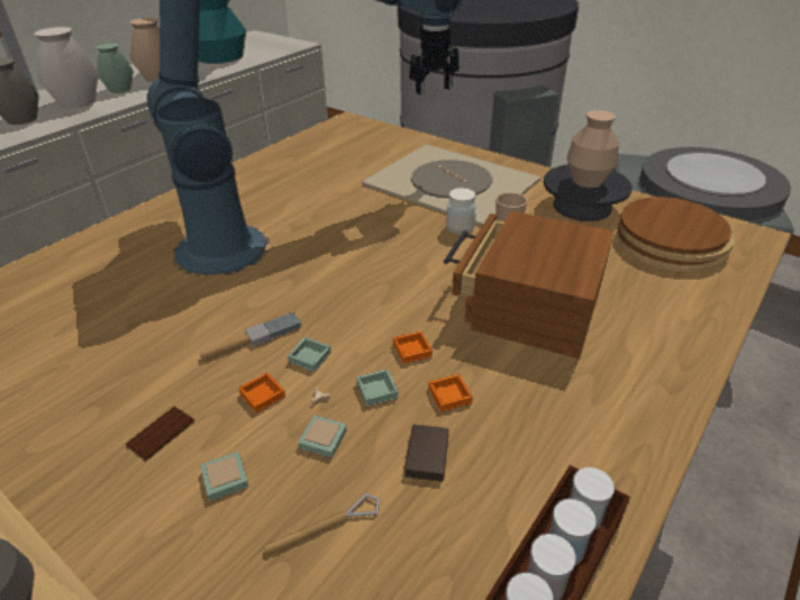

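Top view (800x600 scale). Celadon dishes, the right way up: (474,262) and (479,334). Celadon, upside down with the bare foot showing: (535,264) and (601,296). Orange look-alikes, not wanted: (443,214), (419,267), (533,333). The chest is at (295,210), with its drawer slightly open and the handle at (314,280). Next I measure these and take one close crop.

```bash
cat >> h.py <<'E'
def dishes(im,d,c,h=0.020):
    """celadon/orange blobs -> list of (colour,centre xy,yaw deg mod 90, size, zmed, centre-is-clay)"""
    P=pts(d,c); hsv=cv2.cvtColor(im,cv2.COLOR_BGR2HSV); out=[]
    for name,lo,hi in(('cel',(60,25,60),(100,255,255)),('ora',(3,190,90),(14,255,255))):
        m=cv2.inRange(hsv,lo,hi); m[(P[...,2]>0.16)|(P[...,2]<-0.02)]=0
        m=cv2.morphologyEx(m,cv2.MORPH_CLOSE,np.ones((3,3)))
        cs,_=cv2.findContours(m,cv2.RETR_EXTERNAL,cv2.CHAIN_APPROX_NONE)
        for k in cs:
            if cv2.contourArea(k)<150: continue
            mm=np.zeros_like(m); cv2.drawContours(mm,[k],-1,255,-1)
            Q=P[(mm>0)&(d>0)]; zt=np.percentile(Q[:,2],90)
            # back-project contour onto plane zt
            uv=k[:,0,:].astype(float); K=c['K']
            ray=np.c_[(uv[:,0]-K[0,2])/K[0,0],(uv[:,1]-K[1,2])/K[1,1],np.ones(len(uv))]@c['R']
            o=-c['R'].T@c['t']; X=o+ray*((zt-o[2])/ray[:,2])[:,None]
            (cx,cy),(w,hh),a=cv2.minAreaRect((X[:,:2]*1000).astype(np.float32))
            u0=k[:,0,:].mean(0).astype(int)
            out.append((name,round(cx/1000,4),round(cy/1000,4),round(a%90,1),round(w,1),round(hh,1),round(float(zt),4),tuple(int(i) for i in u0),tuple(int(i) for i in hsv[u0[1],u0[0]])))
    return out
E
python3 - <<'E'
from h import *
for n in('top','scene'):
    z=np.load(n+'0.npz'); 
    for o in dishes(z['im'],z['d'],z): print(n,*o)
z=np.load('top0.npz'); P=pts(z['d'],z); 
m=(abs(P[...,2]-0.14)<0.006)&(P[...,1]>-0.0)&(P[...,1]<0.5)&(P[...,0]>0.5)&(P[...,0]<1.1)
m=cv2.morphologyEx(m.astype(np.uint8),cv2.MORPH_OPEN,np.ones((5,5)))
n,l,s,ce=cv2.connectedComponentsWithStats(m); print(s,ce)
i=1+s[1:,4].argmax(); Q=P[l==i]; print(cv2.minAreaRect((Q[:,:2]*1000).astype(np.float32)),Q[:,2].mean(), cv2.boxPoints(cv2.minAreaRect((Q[:,:2]*1000).astype(np.float32))))
# dark handle
g=z['im'].max(-1); h=(g<75)&(P[...,2]>.085)&(P[...,2]<.12)&(P[...,0]>.45)&(P[...,0]<.8)&(P[...,1]>0)&(P[...,1]<.4)
Q=P[h]; print(h.sum(), cv2.minAreaRect((Q[:,:2]*1000).astype(np.float32)),Q[:,2].mean())
cv2.imwrite('pics/crop0.png',cv2.resize(z['im'][90:270,130:430],None,fx=2.6,fy=2.6,interpolation=cv2.INTER_CUBIC))
E
```

```text
top cel 0.036 0.0116 19.4 143.6 207.8 0.0215 (258, 331) (108, 53, 48)
scene cel 0.6035 -0.1462 56.0 58.1 69.2 0.02 (240, 247) (61, 35, 154)
scene cel 0.4489 -0.1544 9.6 64.9 66.9 0.0203 (197, 226) (62, 35, 147)
scene cel 0.1174 -0.0644 49.2 178.9 306.6 0.1236 (138, 152) (90, 58, 57)
scene cel -0.9611 0.3733 64.8 96.2 375.5 0.1514 (73, 47) (55, 38, 80)
scene ora 0.7134 -0.0807 56.2 63.8 70.9 0.0204 (287, 251) (12, 214, 205)
scene ora 0.4494 -0.2752 78.4 62.7 72.6 0.0204 (166, 250) (12, 223, 197)
scene ora 0.5932 -0.0257 56.1 62.8 74.1 0.0206 (263, 221) (12, 222, 203)
[[     0      0    512    384 194184]
 [   208     88     10      6     54]
 [   191     91     30     41    542]
 [   166     98     10     12     92]
 [   157    102      6      6     35]
 [   192    107      5      6     30]
 [   156    108     28     29    381]
 [   147    115      6      9     49]
 [   185    114      5      5     25]
 [   217    116      8      6     46]
 [   187    124     11     12     90]
 [   212    124      8     10     66]
 [   221    130      7      8     54]
 [   150    132     18     14    
[... 323 characters left out ...]
       ]
 [171.35170604 121.34908136]
 [149.44897959 118.95918367]
 [187.         116.        ]
 [220.5        118.5       ]
 [192.42222222 130.05555556]
 [215.25757576 128.87878788]
 [223.88888889 133.61111111]
 [160.01265823 137.06329114]
 [207.72346369 142.91620112]
 [174.         139.        ]
 [178.00283286 151.28895184]
 [160.18181818 159.45454545]]
((771.1857299804688, 186.74118041992188), (134.9536895751953, 95.99314880371094), 0.45883145928382874) 0.13998548116909326 [[703.3267  234.19586]
 [704.0954  138.20578]
 [839.04474 139.2865 ]
 [838.27606 235.27658]]
195 ((574.4805297851562, 213.39883422851562), (86.45680236816406, 244.84974670410156), 13.400686264038086) 0.10381066524644868
```

View pics/crop0.png

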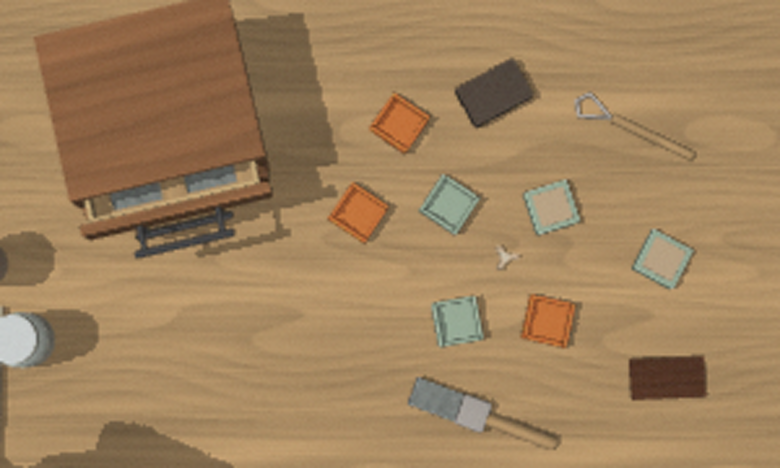

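```bash
cat >> h.py <<'E'
def on_plane(u,v,z,c):
    K=c['K']; u=np.atleast_1d(np.asarray(u,float)); v=np.atleast_1d(np.asarray(v,float))
    ray=np.c_[(u-K[0,2])/K[0,0],(v-K[1,2])/K[1,1],np.ones(len(u))]@c['R']
    o=-c['R'].T@c['t']; return (o+ray*((z-o[2])/ray[:,2])[:,None])[:,:2]
def topd(im,c,zt=0.02):
    hsv=cv2.cvtColor(im,cv2.COLOR_BGR2HSV); out=[]
    for name,lo,hi in(('cel',(36,16,90),(100,255,255)),('ora',(3,175,90),(14,255,255))):
        m=cv2.inRange(hsv,lo,hi); m[:,:225]=0; m[:,440:]=0; m[260:]=0; m[:100]=0
        for k in cv2.findContours(m,cv2.RETR_EXTERNAL,cv2.CHAIN_APPROX_NONE)[0]:
            if cv2.contourArea(k)<100: continue
            X=on_plane(k[:,0,0],k[:,0,1],zt,c)
            (cx,cy),(w,h),a=cv2.minAreaRect((X*1000).astype(np.float32))
            u0=k[:,0,:].mean(0).astype(int)
            out.append((name,round(cx/1000,4),round(cy/1000,4),round(a%90,1),round(w,1),round(h,1),u0.tolist(),hsv[u0[1],u0[0]].tolist()))
    return out
E
python3 - <<'E'
from h import *
z=np.load('top0.npz'); print('cam',-z['R'].T@z['t'])
hsv=cv2.cvtColor(z['im'],cv2.COLOR_BGR2HSV)
for u,v in((303,168),(306,213),(342,169),(335,164),(400,130)): print(hsv[v,u])
for o in topd(z['im'],z): print(*o)
def q(l,zz):
    a=np.array(l)/2.6+[130,90]; return on_plane(a[:,0],a[:,1],zz,z).round(4).tolist()
print('chest',q([(73,201),(265,155),(230,0),(37,38)],.14))
print('h?',q([(137,254),(234,230),(145,230),(232,213)],.103))
print('h2?',q([(137,254),(234,230),(145,230),(232,213)],.035))
E
```

```text
cam [0.39107869 0.01751673 1.70420614]
[ 57  30 168]
[ 56  32 168]
[ 17  71 184]
[ 56  34 167]
[ 17 109 173]
cel 0.442 -0.1485 9.7 57.6 58.9 [305, 213] [57, 29, 170]
cel 0.5239 -0.4216 60.5 60.4 60.1 [384, 189] [17, 75, 184]
cel 0.5939 -0.2758 17.5 58.8 59.5 [341, 169] [17, 72, 185]
cel 0.5979 -0.1395 56.1 58.7 59.3 [302, 168] [59, 32, 166]
ora 0.4423 -0.2685 77.4 57.7 57.2 [339, 213] [12, 175, 197]
ora 0.5863 -0.0178 56.2 56.0 55.2 [267, 172] [12, 177, 195]
ora 0.7067 -0.0727 55.8 56.9 55.9 [283, 136] [12, 178, 195]
chest [[0.5858, 0.3382], [0.6435, 0.0995], [0.8412, 0.1446], [0.7927, 0.3876]]
h? [[0.5227, 0.2631], [0.5533, 0.1403], [0.5533, 0.2534], [0.575, 0.143]]
h2? [[0.5283, 0.2736], [0.5602, 0.1455], [0.5602, 0.2634], [0.5828, 0.1483]]
```

Emit:
send_rows:
  plan:
    - {"fingers":-0.4,"dp":[0.86,-1,0],"spin":-1}
    - {"fingers":-0.4,"dp":[0.86,-1,0],"spin":-1}
    - {"fingers":-0.4,"dp":[0.86,-1,0],"spin":-1}
    - {"fingers":-0.4,"dp":[0.86,-1,0],"spin":-1}
    - {"fingers":-0.4,"dp":[0.86,-1,0],"spin":-1}

```text
time_s: 0.72
ee_pos: [0.3663, 0.4183, 0.2309]
eef_rot: [0.403, 0.915, -0.0, -0.0]
wrist_force: [-0.1, 0.7, 0.0]
finger_gap: 0.303
finger_force: 0.0
```

Emit:
send_rows:
  plan:
    - {"fingers":-0.4,"dp":[0.84,-1,0],"spin":-0.96}
    - {"fingers":-0.4,"dp":[0.84,-1,0],"spin":-0.96}
    - {"fingers":-0.4,"dp":[0.84,-1,0],"spin":-0.96}
    - {"fingers":-0.4,"dp":[0.84,-1,0],"spin":-0.96}
    - {"fingers":-0.4,"dp":[0.84,-1,0],"spin":-0.96}
    - {"fingers":-0.4,"dp":[0.84,-1,0],"spin":-0.96}

```text
time_s: 1.48
ee_pos: [0.5323, 0.2212, 0.2308]
eef_rot: [0.616, 0.788, -0.0, -0.001]
wrist_force: [-0.4, 0.2, 0.6]
finger_gap: 0.299
finger_force: 0.0
```

Run:
```python
from h import *
o=r.observe(); print(o['ee_pos'],o['eef_rot'],o['finger_gap'],o['time_s'],r.pinch_z)
im,d,c=grab('wrist'); np.savez('w1.npz',im=im,d=d,**c); print(c)
cv2.imwrite('pics/w1.png',cv2.resize(im,(800,600)))
```

```text
[0.53229777 0.2211518  0.23082193] [ 6.16043267e-01  7.87712080e-01 -2.14298316e-04 -5.71043433e-04] 0.2994394114386453 1.475 0.0187
{'K': array([[297.31863964,   0.        , 256.53162608],
       [  0.        , 297.31863964, 190.1875934 ],
       [  0.        ,   0.        ,   1.        ]]), 'R': array([[ 9.70387863e-01,  2.41551804e-01, -3.48727384e-04],
       [ 2.32557730e-01, -9.33863663e-01,  2.71690193e-01],
       [ 6.53015926e-02, -2.63725965e-01, -9.62384703e-01]]), 't': array([-0.57052926,  0.04822736,  0.4008481 ])}
```

View pics/w1.png

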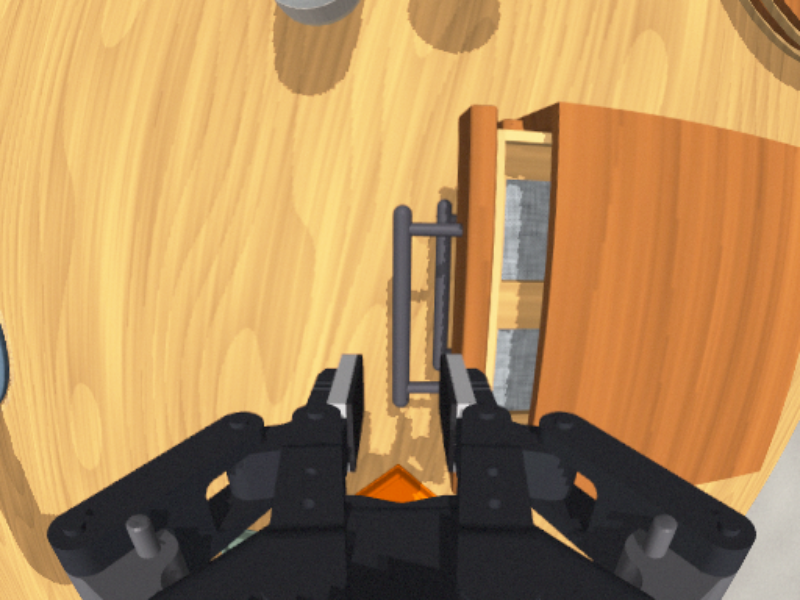

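The wrist picture shows the top drawer's bar from (402,212) to (400,400), nearly parallel to the pads, with the lower drawer's bar at (443,285). I now convert the bar, the chest's front edge and the drawer rim to world coordinates.

```bash
cat >> h.py <<'E'
def won(u,v,z,c):
    """wrist fisheye pixels (512x384) -> world xy on plane z"""
    K=c['K']; x=(np.atleast_1d(u)-K[0,2])/K[0,0]; y=(np.atleast_1d(v)-K[1,2])/K[1,1]
    th=np.hypot(x,y); s=np.where(th>1e-9,np.sin(th)/np.maximum(th,1e-9),1)
    ray=np.c_[x*s,y*s,np.cos(th)]@c['R']; o=-c['R'].T@c['t']
    return (o+ray*((z-o[2])/ray[:,2])[:,None])[:,:2]
E
python3 - <<'E'
from h import *
z=np.load('w1.npz'); f=lambda l,zz: won(np.array(l)[:,0]*.64,np.array(l)[:,1]*.64,zz,z)
b=f([(402,207),(400,404)],.103); m=b.mean(0); print('bar',b,m,np.linalg.norm(b[0]-b[1]),np.degrees(np.arctan2(*(b[0]-b[1])[::-1]))-90)
e=f([(560,103),(531,425)],.14); print('chest edge',e,np.degrees(np.arctan2(*(e[0]-e[1])[::-1]))-90)
e=f([(471,105),(455,440)],.12); print('face',e,np.degrees(np.arctan2(*(e[0]-e[1])[::-1]))-90)
o=r.observe(); q=o['eef_rot']; a=np.degrees(np.arctan2(q[1],q[0]))*2-90; print('tool y ang',a)
d=m-o['ee_pos'][:2]; print(d)
ca=np.radians(14);ax=np.array([np.cos(ca),np.sin(ca)]); print('along chest x',d@ax,'y',d@[-ax[1],ax[0]], (e-m)@ax)
E
```

```text
bar [[0.52209553 0.26746335]
 [0.55161469 0.14381691]] [0.53685511 0.20564013] 0.12712129378650758 13.427368176013445
chest edge [[0.58597131 0.34441074]
 [0.62663256 0.1666559 ]] 12.884673684245513
face [[0.54403957 0.3325629 ]
 [0.5903072  0.13506835]] 13.18506782028814
tool y ang 14.018773641263863
[ 0.00505173 -0.01618556]
along chest x 0.0009860293395286396 y -0.016926901509757952 [0.03767645 0.03479148]
```

Emit:
send_rows:
  plan:
    - {"fingers":-0.4,"dp":[0.01,-0.085,-0.3],"spin":0}
    - {"fingers":-0.4,"dp":[0.01,-0.085,-0.5],"spin":0}
    - {"fingers":-0.4,"dp":[0.01,-0.085,-0.6],"spin":0}
    - {"fingers":-0.4,"dp":[0.01,-0.085,-0.7],"spin":0}
    - {"fingers":-0.4,"dp":[0.01,-0.085,-0.72],"spin":0}
    - {"fingers":-0.4,"dp":[0.01,-0.085,-0.72],"spin":0}

```text
time_s: 2.28
ee_pos: [0.5352, 0.2042, 0.0882]
eef_rot: [0.616, 0.788, 0.001, 0.001]
wrist_force: [-0.2, -0.9, 1.1]
finger_gap: 0.301
finger_force: 0.0
```

Emit:
send_rows:
  plan:
    - {"fingers":-1,"dp":[0,0,0],"spin":0}
    - {"fingers":-1,"dp":[0,0,0],"spin":0}
    - {"fingers":-1,"dp":[0,0,0],"spin":0}
    - {"fingers":-1,"dp":[0,0,0],"spin":0}

```text
time_s: 2.78
ee_pos: [0.5358, 0.2041, 0.0888]
eef_rot: [0.616, 0.788, 0.001, 0.001]
wrist_force: [-0.8, 0.5, 5.6]
finger_gap: 0.103
finger_force: 58.8
```

Emit:
send_rows:
  plan:
    - {"fingers":-1,"dp":[-0.08,-0.019,0],"spin":0}
    - {"fingers":-1,"dp":[-0.17,-0.04,0],"spin":0}
    - {"fingers":-1,"dp":[-0.26,-0.062,0],"spin":0}
    - {"fingers":-1,"dp":[-0.35,-0.083,0],"spin":0}
    - {"fingers":-1,"dp":[-0.44,-0.104,0],"spin":0}
    - {"fingers":-1,"dp":[-0.53,-0.125,0],"spin":0}
    - {"fingers":-1,"dp":[-0.58,-0.137,0],"spin":0}
    - {"fingers":-1,"dp":[-0.58,-0.137,0],"spin":0}

```text
time_s: 3.78
ee_pos: [0.4193, 0.1764, 0.0888]
eef_rot: [0.616, 0.788, 0.001, 0.001]
wrist_force: [-1.3, -0.5, 7.1]
finger_gap: 0.104
finger_force: 61.4
```

Emit:
send_rows:
  plan:
    - {"fingers":-1,"dp":[-0.02,-0.005,0],"spin":0}
    - {"fingers":-1,"dp":[-0.04,-0.01,0],"spin":0}
    - {"fingers":-1,"dp":[-0.04,-0.01,0],"spin":0}

```text
time_s: 4.15
ee_pos: [0.4121, 0.1747, 0.0888]
eef_rot: [0.616, 0.788, 0.002, 0.001]
wrist_force: [1.3, 1.4, 6.6]
finger_gap: 0.101
finger_force: 61.3
```

Emit:
send_rows:
  plan:
    - {"fingers":-1,"dp":[-0.02,-0.005,0],"spin":0}
    - {"fingers":-1,"dp":[-0.03,-0.007,0],"spin":0}
    - {"fingers":-1,"dp":[-0.03,-0.007,0],"spin":0}

```text
time_s: 4.53
ee_pos: [0.4121, 0.1746, 0.089]
eef_rot: [0.617, 0.787, 0.009, 0.007]
wrist_force: [28.7, 10.4, -21.9]
finger_gap: 0.106
finger_force: 58.7
```

Emit:
send_rows:
  plan:
    - {"fingers":-1,"dp":[-0.01,-0.002,0],"spin":0}
    - {"fingers":-1,"dp":[-0.02,-0.005,0],"spin":0}
    - {"fingers":-1,"dp":[-0.02,-0.005,0],"spin":0}

```text
time_s: 4.9
ee_pos: [0.4121, 0.1746, 0.0892]
eef_rot: [0.617, 0.787, 0.014, 0.01]
wrist_force: [48.9, 18.1, -42.1]
finger_gap: 0.098
finger_force: 57.8
```

Emit:
send_rows:
  plan:
    - {"fingers":-1,"dp":[0.05,0.012,0],"spin":0}
    - {"fingers":-0.5,"dp":[0.05,0.012,0],"spin":0}
    - {"fingers":-0.4,"dp":[0.05,0.012,0],"spin":0}
    - {"fingers":-0.4,"dp":[0.05,0.012,0.1],"spin":0}
    - {"fingers":-0.4,"dp":[0.05,0.012,0.3],"spin":0}
    - {"fingers":-0.4,"dp":[0.05,0.012,0.6],"spin":0}
    - {"fingers":-0.4,"dp":[0.05,0.012,0.9],"spin":0}
    - {"fingers":-0.4,"dp":[0.05,0.012,0.9],"spin":0}

```text
time_s: 5.9
ee_pos: [0.4126, 0.1747, 0.2725]
eef_rot: [0.616, 0.788, 0.004, 0.004]
wrist_force: [0.4, 0.7, 0.6]
finger_gap: 0.297
finger_force: 0.0
```

Run:
```python
from h import *
o=r.observe(); print(o['ee_pos'],o['eef_rot'],o['wrist_force'],o['time_s'])
im,d,c=grab('wrist'); np.savez('w2.npz',im=im,d=d,**c); print('cam',-c['R'].T@c['t'])
cv2.imwrite('pics/w2.png',cv2.resize(im,(800,600)))
im,d,c=grab('top'); np.savez('top1.npz',im=im,d=d,**c)
for o in topd(im,c): print(*o)
```

```text
[0.4126081  0.17473053 0.2725439 ] [0.61579742 0.78788795 0.0036299  0.00359652] [0.37837173 0.68861648 0.55486612] 5.9
cam [0.39488327 0.24200834 0.41404917]
cel 0.442 -0.1485 9.7 57.6 58.9 [305, 213] [56, 30, 126]
cel 0.5236 -0.4219 62.4 59.6 60.7 [384, 189] [16, 70, 189]
cel 0.5939 -0.2758 17.5 58.8 59.5 [341, 169] [17, 74, 190]
cel 0.5979 -0.1395 56.1 58.7 59.3 [302, 168] [57, 32, 174]
ora 0.4425 -0.2686 76.0 57.4 56.0 [339, 212] [12, 175, 202]
ora 0.5868 -0.0181 56.2 56.0 56.2 [267, 171] [12, 178, 200]
ora 0.7063 -0.0725 55.8 57.3 56.8 [283, 137] [12, 175, 204]
```

View pics/w2.png

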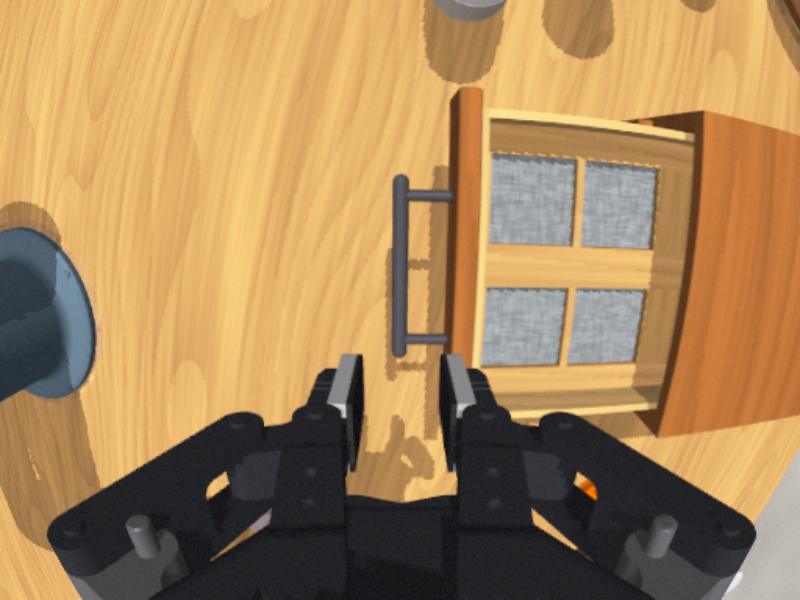

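```bash
cat > pk.py <<'E'
from h import *
def pockets(f):
    z=np.load(f); im=z['im']; hsv=cv2.cvtColor(im,cv2.COLOR_BGR2HSV)
    m=((hsv[...,1]<60)&(hsv[...,2]>70)).astype(np.uint8)*255
    m=cv2.morphologyEx(cv2.morphologyEx(m,cv2.MORPH_OPEN,np.ones((5,5))),cv2.MORPH_CLOSE,np.ones((5,5)))
    cam=-z['R'].T@z['t']; out=[]
    for k in cv2.findContours(m,cv2.RETR_EXTERNAL,cv2.CHAIN_APPROX_NONE)[0]:
        if cv2.contourArea(k)<600: continue
        X=won(k[:,0,0],k[:,0,1],.08,z)
        (cx,cy),(w,h),a=cv2.minAreaRect((X*1000).astype(np.float32))
        if not(50<w<75 and 50<h<75): continue
        p=np.array([cx,cy])/1000; s=(p-cam[:2])*7/(cam[2]*1000-87)
        out.append((*(p-s/2).round(4),round(a%90,1),round(w,1),round(h,1)))
    return out
E
python3 - <<'E'
from pk import *
o=pockets('w2.npz')
for q in o: print(*q)
z=np.load('w2.npz')
b=won(np.array([401,399])*.64,np.array([180,352])*.64,.103,z); m=b.mean(0)
a=np.radians(13.4);ax=np.array([np.cos(a),np.sin(a)]);ay=np.array([-ax[1],ax[0]])
print('bar',b,m,'bar x err (cam - tcp):',(m-[.4121,.1746])@ax)
P=np.array([q[:2] for q in o]); C=P.mean(0); print('C',C,'rel bar',(C-m)@ax,(C-m)@ay); print([((p-C)@ax,(p-C)@ay) for p in P])
E
```

```text
0.5887 0.1679 13.8 63.4 63.3
0.5189 0.1513 13.6 64.6 63.9
0.5661 0.263 13.5 63.2 65.7
0.4963 0.2463 13.6 64.4 65.6
bar [[0.40012903 0.23537894]
 [0.42827585 0.11668309]] [0.41420244 0.17603102] bar x err (cam - tcp): 0.0023768380438971234
C [0.5425   0.207125] rel bar 0.13201073703575572 0.0005147856482511234
[(np.float64(0.03585193405871571), np.float64(-0.04886388696419364)), (np.float64(-0.035894837438303163), np.float64(-0.04883596287857745)), (np.float64(0.03590642483347776), np.float64(0.04888460167248794)), (np.float64(-0.03586352145389059), np.float64(0.04881524817028318))]
```

Emit:
send_rows:
  plan:
    - {"fingers":1,"dp":[0.79,-0.91,-0.3],"spin":1}
    - {"fingers":1,"dp":[0.79,-0.91,-0.3],"spin":1}
    - {"fingers":1,"dp":[0.79,-0.91,-0.3],"spin":1}
    - {"fingers":1,"dp":[0.79,-0.91,-0.3],"spin":1}
    - {"fingers":1,"dp":[0.79,-0.91,-0.3],"spin":1}
    - {"fingers":1,"dp":[0.79,-0.91,-0.3],"spin":1}

```text
time_s: 6.75
ee_pos: [0.5672, -0.0073, 0.2051]
eef_rot: [0.391, 0.92, -0.0, -0.002]
wrist_force: [-1.1, 0.4, -0.4]
finger_gap: 1.0
finger_force: 0.0
```

Emit:
send_rows:
  plan:
    - {"fingers":1,"dp":[0,0,-0.3],"spin":0.4}
    - {"fingers":1,"dp":[0,0,-0.6],"spin":0.4}
    - {"fingers":1,"dp":[0,0,-0.8],"spin":0.4}
    - {"fingers":1,"dp":[0,0,-0.9],"spin":0.4}
    - {"fingers":1,"dp":[0,0,-0.9],"spin":0.4}

```text
time_s: 7.38
ee_pos: [0.5676, -0.0066, 0.0268]
eef_rot: [0.292, 0.956, -0.0, -0.001]
wrist_force: [0.8, 0.9, -0.2]
finger_gap: 1.001
finger_force: 0.0
```

Run:
```python
from h import *
o=r.observe(); print(o['ee_pos'],o['eef_rot'],o['joint_pos'])
im,d,c=grab('wrist'); np.savez('w3.npz',im=im,d=d,**c)
cv2.imwrite('pics/w3.png',im)
```

```text
[ 0.56763056 -0.00663272  0.0268091 ] [ 2.92132764e-01  9.56377316e-01 -5.11688995e-05 -9.34998094e-04] [-2.11389601e-01  3.32274243e-01  1.87026518e+00  7.04300580e-05
  9.40925160e-01 -1.18931495e+00]
```

View pics/w3.png

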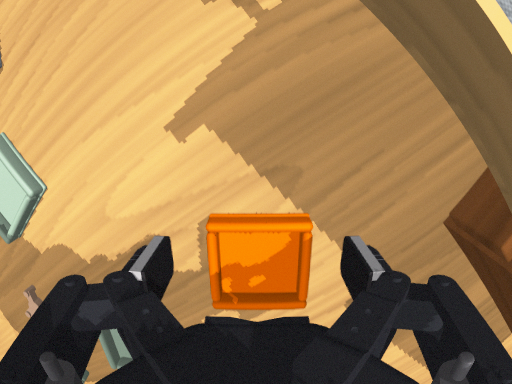

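Emit:
send_rows:
  plan:
    - {"fingers":1,"dp":[0,0,-0.08],"spin":0}
    - {"fingers":0.5,"dp":[0,0,-0.13],"spin":0}
    - {"fingers":0.44,"dp":[0,0,-0.13],"spin":0}
    - {"fingers":0.44,"dp":[0,0,-0.13],"spin":0}

```text
time_s: 7.92
ee_pos: [0.5688, -0.0077, 0.0014]
eef_rot: [0.293, 0.956, -0.0, 0.0]
wrist_force: [-0.2, 0.8, 0.4]
finger_gap: 0.721
finger_force: 0.0
```

Emit:
send_rows:
  plan:
    - {"fingers":0.4,"dp":[0,0,0],"spin":0}
    - {"fingers":0.4,"dp":[0,0,0],"spin":0}

```text
time_s: 8.18
ee_pos: [0.5689, -0.0077, 0.0017]
eef_rot: [0.293, 0.956, 0.0, 0.0]
wrist_force: [-0.0, -0.1, 0.8]
finger_gap: 0.701
finger_force: 9.9
```

Emit:
send_rows:
  plan:
    - {"fingers":0.38,"dp":[0,0,0],"spin":0}
    - {"fingers":0.38,"dp":[0,0,0],"spin":0}

```text
time_s: 8.43
ee_pos: [0.5689, -0.0077, 0.0018]
eef_rot: [0.293, 0.956, 0.0, 0.0]
wrist_force: [-0.8, 0.1, 5.1]
finger_gap: 0.697
finger_force: 27.5
```

Emit:
send_rows:
  plan:
    - {"fingers":0.36,"dp":[0,0,0],"spin":0}
    - {"fingers":0.36,"dp":[0,0,0],"spin":0}

```text
time_s: 8.68
ee_pos: [0.5689, -0.0077, 0.002]
eef_rot: [0.293, 0.956, -0.0, 0.0]
wrist_force: [-3.0, 1.0, 7.4]
finger_gap: 0.689
finger_force: 46.4
```

Emit:
send_rows:
  plan:
    - {"fingers":0.405,"dp":[0,0,0],"spin":0}
    - {"fingers":0.405,"dp":[0,0,0],"spin":0}
    - {"fingers":0.405,"dp":[0,0,0.1],"spin":0}
    - {"fingers":0.405,"dp":[0,0,0.2],"spin":0}
    - {"fingers":0.405,"dp":[0,0,0.35],"spin":0}
    - {"fingers":0.405,"dp":[0,0,0.4],"spin":0}
    - {"fingers":0.405,"dp":[0,0,0.4],"spin":0}

```text
time_s: 9.55
ee_pos: [0.5691, -0.0077, 0.0824]
eef_rot: [0.293, 0.956, 0.0, 0.001]
wrist_force: [-0.6, 0.8, -1.4]
finger_gap: 0.706
finger_force: 7.8
```

Run:
```python
from h import *
im,d,c=grab('wrist'); im2,_,_=grab('scene')
cv2.imwrite('pics/w4.png',np.hstack([im,cv2.resize(im2[190:270,180:345],(512,384))[:, :280]]))
print(r.observe()['finger_force'])
```

```text
7.77360669337213
```

View pics/w4.png

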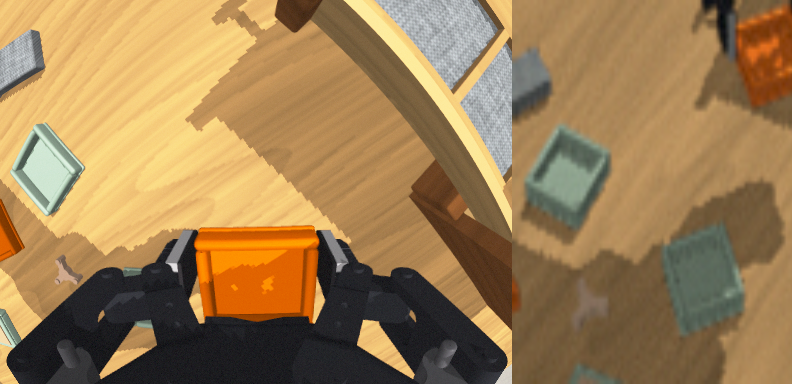

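```bash
cat >> h.py <<'E'
from scipy.spatial.transform import Rotation as Ro
def held(save=None):
    """points between the pads in tool frame (x,y,z mm): prints height profile along tool x"""
    o=r.observe(); im,d,c=grab('wrist'); K=c['K']
    v,u=np.mgrid[:384,:512]; x=(u-K[0,2])/K[0,0]; y=(v-K[1,2])/K[1,1]; th=np.hypot(x,y); t=np.tan(th)/np.maximum(th,1e-9)
    W=(np.stack([x*t*d,y*t*d,d],-1)-c['t'])@c['R']
    T=Ro.from_quat(o['eef_rot']).inv().apply((W-o['ee_pos']).reshape(-1,3)).reshape(W.shape)*1000
    m=(abs(T[...,1])<20)&(T[...,0]>-60)&(T[...,0]<60)&(d>0)&(T[...,2]<75)&(T[...,2]>-60)
    Q=T[m]; hz=o['ee_pos'][2]*1000-Q[:,2]
    print('t',round(o['time_s'],2),'force',round(o['finger_force'],1),'gap',round(o['finger_gap'],4),'z',o['ee_pos'].round(4))
    for a in range(-60,60,6):
        s=(Q[:,0]>=a)&(Q[:,0]<a+6)
        if s.sum()>8: print(a+3,'height mm',np.percentile(hz[s],[20,50,80]).round(0),s.sum(),im[m][s].mean(0).round(0))
    if save: cv2.imwrite(save,im)
E
python3 -c "
from h import *
held()"
```

```text
t 9.65 force 7.8 gap 0.7004 z [ 0.5679 -0.0074  0.0805]
-45 height mm [83. 85. 88.] 663 [  0.  79. 180.]
-39 height mm [83. 84. 84.] 542 [  0.  99. 225.]
-33 height mm [83. 84. 84.] 583 [  0.  99. 225.]
-27 height mm [83. 84. 84.] 623 [  0. 106. 229.]
-21 height mm [83. 84. 84.] 651 [  0. 103. 228.]
-15 height mm [83. 84. 84.] 687 [  0. 104. 228.]
-9 height mm [83. 84. 84.] 736 [  0. 129. 244.]
-3 height mm [83. 84. 84.] 420 [  0. 136. 249.]
3 height mm [97. 97. 98.] 214 [  0. 115. 242.]
9 height mm [87. 94. 97.] 1768 [  2. 118. 231.]
```

Emit:
send_rows:
  plan:
    - {"fingers":0.405,"dp":[0,0,-0.1],"spin":0}
    - {"fingers":0.407,"dp":[0,0,-0.15],"spin":0}
    - {"fingers":0.408,"dp":[0,0,-0.15],"spin":0}
    - {"fingers":0.409,"dp":[0,0,-0.15],"spin":0}

```text
time_s: 10.2
ee_pos: [0.5687, -0.0076, 0.0511]
eef_rot: [0.293, 0.956, -0.0, -0.0]
wrist_force: [0.5, -0.0, 0.3]
finger_gap: 0.702
finger_force: 4.1
```

```bash
python3 -c "
from h import *
held()"
```

```text
t 10.2 force 4.1 gap 0.7021 z [ 0.5687 -0.0076  0.0511]
-45 height mm [54. 56. 59.] 668 [  0.  79. 179.]
-39 height mm [54. 54. 55.] 557 [  0.  99. 224.]
-33 height mm [54. 54. 55.] 568 [  0.  99. 224.]
-27 height mm [54. 54. 55.] 618 [  0. 105. 229.]
-21 height mm [54. 54. 55.] 655 [  0. 102. 226.]
-15 height mm [54. 54. 55.] 715 [  5. 109. 229.]
-9 height mm [-1. 54. 55.] 1164 [ 46. 156. 244.]
-3 height mm [-1.  0. 55.] 885 [ 63. 168. 245.]
3 height mm [-1. -1. 68.] 705 [ 81. 172. 243.]
9 height mm [-0. 62. 68.] 2249 [ 28. 136. 233.]
15 height mm [-1. -1. -0.] 496 [120. 198. 242.]
21 height mm [-1. -1. -0.] 520 [113. 186. 232.]
27 height mm [-2. -1. -0.] 515 [105. 173. 220.]
33 height mm [-2. -1. -0.] 526 [100. 164. 208.]
39 height mm [-1. -1. -0.] 531 [ 97. 159. 203.]
45 height mm [-2. -1. -0.] 558 [ 91. 150. 193.]
51 height mm [-2. -1. -1.] 561 [ 85. 140. 183.]
57 height mm [-2. -1. -0.] 593 [ 82. 134. 178.]
```

Emit:
send_rows:
  plan:
    - {"fingers":0.41,"dp":[0,0,0],"spin":0}
    - {"fingers":0.411,"dp":[0,0,0],"spin":0}
    - {"fingers":0.411,"dp":[0,0,0],"spin":0}

```text
time_s: 10.62
ee_pos: [0.5689, -0.0076, 0.0518]
eef_rot: [0.293, 0.956, 0.0, 0.0]
wrist_force: [0.1, -1.2, 0.3]
finger_gap: 0.706
finger_force: 0.5
```

```bash
python3 -c "
from h import *
held()" | head -8
```

```text
t 10.62 force 0.5 gap 0.7065 z [ 0.5689 -0.0076  0.0518]
-57 height mm [-1. -1. -1.] 338 [ 92. 151. 195.]
-51 height mm [-2. -1. -1.] 341 [ 93. 153. 198.]
-45 height mm [-2. -1. -1.] 364 [ 93. 153. 199.]
-39 height mm [-2. -1. -1.] 343 [ 92. 153. 198.]
-33 height mm [-1. -1. -0.] 23 [100. 172. 223.]
-9 height mm [-1. -1. -1.] 53 [135. 202. 241.]
-3 height mm [-1. 58. 59.] 952 [ 58. 168. 244.]
```

Emit:
send_rows:
  plan:
    - {"fingers":0.412,"dp":[0,0,0],"spin":0}
    - {"fingers":0.412,"dp":[0,0,0],"spin":0}

```text
time_s: 10.92
ee_pos: [0.5687, -0.0076, 0.0514]
eef_rot: [0.293, 0.956, 0.0, 0.0]
wrist_force: [-0.5, 1.0, 0.5]
finger_gap: 0.707
finger_force: 0.6
```

```bash
python3 -c "
from h import *
held()" | head -8
```

```text
t 10.93 force 0.6 gap 0.7067 z [ 0.5687 -0.0076  0.0514]
-57 height mm [-2. -1. -1.] 341 [ 92. 151. 194.]
-51 height mm [-2. -1. -1.] 338 [ 94. 155. 200.]
-45 height mm [-1. -1. -1.] 371 [ 93. 153. 198.]
-39 height mm [-2. -1. -1.] 351 [ 92. 152. 197.]
-33 height mm [-1. -1. -0.] 27 [103. 176. 226.]
-9 height mm [-2. -1. -1.] 49 [138. 204. 242.]
-3 height mm [-1. 58. 59.] 925 [ 60. 168. 243.]
```

Emit:
send_rows:
  plan:
    - {"fingers":0.7,"dp":[0,0,0],"spin":0}
    - {"fingers":1,"dp":[0,0,0],"spin":0}
    - {"fingers":1,"dp":[0,0,0.2],"spin":0}
    - {"fingers":1,"dp":[0,0,0.35],"spin":0}
    - {"fingers":1,"dp":[0.1,-1,0.35],"spin":-1}
    - {"fingers":1,"dp":[0.1,-1,0.35],"spin":-1}
    - {"fingers":1,"dp":[0.1,-1,0.35],"spin":-1}
    - {"fingers":1,"dp":[0.1,-1,0.35],"spin":-1}

```text
time_s: 11.98
ee_pos: [0.5887, -0.2112, 0.1215]
eef_rot: [0.532, 0.847, -0.0, 0.001]
wrist_force: [0.2, 0.8, 0.7]
finger_gap: 1.002
finger_force: 0.0
```

Emit:
send_rows:
  plan:
    - {"fingers":1,"dp":[0,-0.25,0],"spin":-0.28}
    - {"fingers":1,"dp":[0,-0.25,-0.25],"spin":-0.28}
    - {"fingers":1,"dp":[0,-0.25,-0.25],"spin":-0.28}
    - {"fingers":1,"dp":[0,-0.25,-0.25],"spin":-0.28}

```text
time_s: 12.48
ee_pos: [0.589, -0.2567, 0.0721]
eef_rot: [0.59, 0.807, 0.0, 0.0]
wrist_force: [0.4, 0.1, 0.3]
finger_gap: 1.006
finger_force: 0.0
```

```bash
cat >> h.py <<'E'
def look(ztop=0.02,near=None):
    """celadon dishes seen by the wrist camera: world centre, yaw, and offsets in tool frame"""
    o=r.observe(); im,d,c=grab('wrist'); hsv=cv2.cvtColor(im,cv2.COLOR_BGR2HSV)
    q=o['eef_rot']; ty=2*np.degrees(np.arctan2(q[1],q[0]))-90
    m=cv2.inRange(hsv,(36,16,90),(100,255,255)); m=cv2.morphologyEx(m,cv2.MORPH_OPEN,np.ones((3,3)))
    print('tcp',o['ee_pos'].round(4),'tool y',round(ty,2),'t',round(o['time_s'],2))
    for k in cv2.findContours(m,cv2.RETR_EXTERNAL,cv2.CHAIN_APPROX_NONE)[0]:
        if cv2.contourArea(k)<300: continue
        X=won(k[:,0,0],k[:,0,1],ztop,c); (cx,cy),(w,h),a=cv2.minAreaRect((X*1000).astype(np.float32))
        D=np.array([cx/1000,cy/1000])-o['ee_pos'][:2]; ca=np.radians(ty); ey=np.array([np.cos(ca),np.sin(ca)]); ex=np.array([-ey[1],ey[0]])
        print('cel xy',round(cx/1000,4),round(cy/1000,4),'yaw',round(a%90,1),'size',round(w,1),round(h,1),'tool x,y mm',(np.array([D@ex,D@ey])*1000).round(1),'px',k[:,0].mean(0).astype(int),k[:,0,1].max())
    return im
E
python3 -c "
from h import *
im=look(); cv2.imwrite('pics/w5.png',im)"
```

```text
tcp [ 0.589  -0.2567  0.0721] tool y 17.66 t 12.47
cel xy 0.5934 -0.2725 yaw 17.7 size 58.1 62.0 tool x,y mm [-16.3  -0.6] px [254 229] 269
cel xy 0.5979 -0.1399 yaw 56.6 size 59.0 58.6 tool x,y mm [108.6  43.9] px [320  52] 110
cel xy 0.445 -0.1581 yaw 9.8 size 59.1 40.4 tool x,y mm [ 137.7 -107.3] px [98 24] 50
```

Emit:
send_rows:
  plan:
    - {"fingers":1,"dp":[-0.005,0.015,-0.2],"spin":0}
    - {"fingers":1,"dp":[-0.005,0.015,-0.33],"spin":0}
    - {"fingers":1,"dp":[-0.005,0.015,-0.355],"spin":0}
    - {"fingers":0.6,"dp":[-0.005,0.015,-0.355],"spin":0}
    - {"fingers":0.45,"dp":[-0.005,0.015,-0.355],"spin":0}
    - {"fingers":0.42,"dp":[-0.005,0.015,-0.355],"spin":0}
    - {"fingers":0.408,"dp":[-0.005,0.015,-0.355],"spin":0}
    - {"fingers":0.405,"dp":[-0.005,0.015,-0.355],"spin":0}

```text
time_s: 13.52
ee_pos: [0.5881, -0.2548, 0.0009]
eef_rot: [0.591, 0.807, 0.0, 0.001]
wrist_force: [0.8, 0.0, 2.4]
finger_gap: 0.704
finger_force: 1.5
```

```bash
python3 -c "
from h import *
held()"
```

```text
t 13.53 force 1.5 gap 0.7035 z [ 0.5881 -0.2548  0.0009]
-39 height mm [18. 19. 19.] 75 [ 93. 117. 143.]
-33 height mm [18. 19. 19.] 609 [100. 128. 156.]
-27 height mm [18. 19. 19.] 683 [108. 139. 169.]
-21 height mm [18. 19. 19.] 730 [137. 176. 211.]
-15 height mm [18. 19. 19.] 792 [144. 185. 222.]
-9 height mm [19. 19. 19.] 833 [147. 189. 226.]
-3 height mm [18. 19. 19.] 1004 [142. 182. 215.]
3 height mm [17. 17. 18.] 980 [172. 194. 172.]
9 height mm [-1.  7. 15.] 2055 [123. 156. 161.]
15 height mm [-1. -1. -1.] 828 [ 99. 165. 217.]
21 height mm [-1. -1. -1.] 873 [ 99. 165. 218.]
27 height mm [-1. -1. -0.] 894 [ 99. 165. 218.]
33 height mm [-1. -1. -0.] 919 [ 99. 165. 217.]
39 height mm [-1. -1. -0.] 956 [ 99. 165. 218.]
45 height mm [-1. -1. -0.] 969 [ 98. 163. 216.]
51 height mm [-1. -1. -0.] 1000 [ 98. 163. 215.]
57 height mm [-1. -1. -0.] 1026 [ 98. 162. 215.]
```

Emit:
send_rows:
  plan:
    - {"fingers":0.402,"dp":[0,0,0],"spin":0}
    - {"fingers":0.402,"dp":[0,0,0],"spin":0}
    - {"fingers":0.402,"dp":[0,0,0.05],"spin":0}
    - {"fingers":0.402,"dp":[0,0,0.15],"spin":0}
    - {"fingers":0.402,"dp":[0,0,0.25],"spin":0}
    - {"fingers":0.403,"dp":[0,0,0.25],"spin":0}
    - {"fingers":0.405,"dp":[0,0,0.25],"spin":0}

```text
time_s: 14.45
ee_pos: [0.5874, -0.2546, 0.0504]
eef_rot: [0.591, 0.807, -0.0, 0.0]
wrist_force: [0.1, 0.4, -0.5]
finger_gap: 0.701
finger_force: 1.0
```

Emit:
send_rows:
  plan:
    - {"fingers":0.407,"dp":[0,0,0],"spin":0}
    - {"fingers":0.408,"dp":[0,0,0],"spin":0}
    - {"fingers":0.409,"dp":[0,0,0],"spin":0}
    - {"fingers":0.41,"dp":[0,0,0],"spin":0}
    - {"fingers":0.411,"dp":[0,0,0],"spin":0}
    - {"fingers":0.411,"dp":[0,0,0],"spin":0}

```text
time_s: 15.2
ee_pos: [0.5876, -0.2546, 0.0503]
eef_rot: [0.591, 0.807, -0.0, 0.0]
wrist_force: [-0.3, -0.3, 0.1]
finger_gap: 0.705
finger_force: 0.1
```

```bash
python3 -c "
from h import *
held('pics/w6.png')"
```

```text
t 15.2 force 0.1 gap 0.7046 z [ 0.5876 -0.2546  0.0503]
-57 height mm [-2. -1. -1.] 335 [ 99. 164. 216.]
-51 height mm [-2. -1. -1.] 335 [100. 167. 220.]
-45 height mm [-2. -1. -1.] 373 [ 85. 142. 187.]
-39 height mm [-2. -1. -1.] 170 [ 79. 120. 151.]
-9 height mm [6. 6. 7.] 153 [172. 194. 169.]
-3 height mm [ 6. 59. 61.] 1239 [171. 193. 169.]
3 height mm [ 3. 59. 60.] 1584 [167. 196. 183.]
9 height mm [-1. 58. 59.] 1511 [157. 194. 193.]
15 height mm [-1. -1. 56.] 702 [111. 164. 197.]
21 height mm [-2. -1. -0.] 526 [101. 167. 220.]
27 height mm [-2. -1. -0.] 510 [101. 167. 220.]
33 height mm [-2. -1. -0.] 534 [100. 167. 220.]
39 height mm [-2. -1. -0.] 539 [101. 167. 220.]
45 height mm [-2. -1. -0.] 565 [ 99. 165. 218.]
51 height mm [-2. -1. -1.] 585 [ 99. 165. 217.]
57 height mm [-1. -1. -0.] 566 [ 99. 165. 217.]
```

View pics/w6.png

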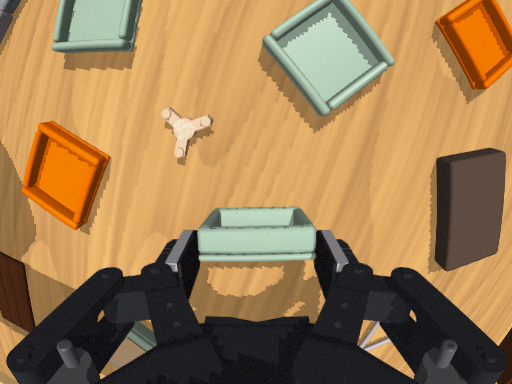

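Emit:
send_rows:
  plan:
    - {"fingers":0.46,"dp":[0,0,0],"spin":0}
    - {"fingers":0.7,"dp":[0,0,0],"spin":0}
    - {"fingers":0.9,"dp":[0,0,0],"spin":0}
    - {"fingers":0.9,"dp":[0,0,0.1],"spin":0}
    - {"fingers":0.8,"dp":[0,0,0.3],"spin":0}
    - {"fingers":-1,"dp":[-0.07,0.22,0.3],"spin":0}
    - {"fingers":-1,"dp":[-0.07,0.22,0.3],"spin":0}
    - {"fingers":-1,"dp":[-0.07,0.22,0.3],"spin":0}
    - {"fingers":-1,"dp":[-0.07,0.22,0.2],"spin":0}
    - {"fingers":-1,"dp":[-0.07,0.22,-0.02],"spin":0}
    - {"fingers":-1,"dp":[-0.07,0.22,-0.02],"spin":0}

```text
time_s: 16.62
ee_pos: [0.5701, -0.2092, 0.0411]
eef_rot: [0.591, 0.807, -0.001, -0.005]
wrist_force: [-0.3, -0.6, 0.6]
finger_gap: 0.001
finger_force: 0.0
```

Emit:
send_rows:
  plan:
    - {"fingers":-1,"dp":[0.015,-0.048,0],"spin":0}
    - {"fingers":-1,"dp":[0.03,-0.095,0],"spin":0}
    - {"fingers":-1,"dp":[0.04,-0.125,0],"spin":0}
    - {"fingers":-1,"dp":[0.05,-0.16,0],"spin":0}
    - {"fingers":-1,"dp":[0.06,-0.19,0],"spin":0}
    - {"fingers":-1,"dp":[0.07,-0.22,0],"spin":0}
    - {"fingers":-1,"dp":[0.07,-0.22,0.1],"spin":0}
    - {"fingers":1,"dp":[0.07,-0.22,0.3],"spin":0}
    - {"fingers":1,"dp":[0.07,-0.22,0.3],"spin":0}

```text
time_s: 17.75
ee_pos: [0.5904, -0.2561, 0.112]
eef_rot: [0.591, 0.807, 0.0, 0.005]
wrist_force: [0.2, 0.3, 0.9]
finger_gap: 0.416
finger_force: 0.0
```

```bash
python3 -c "
from h import *
im=look(); cv2.imwrite('pics/w7.png',im);held()"
```

```text
tcp [ 0.5904 -0.2561  0.112 ] tool y 17.58 t 17.75
cel xy 0.602 -0.2952 yaw 18.3 size 58.2 62.9 tool x,y mm [-40.8  -0.7] px [254 236] 269
cel xy 0.5971 -0.1401 yaw 56.7 size 60.0 58.5 tool x,y mm [108.5  41.5] px [307  59] 108
cel xy 0.4438 -0.152 yaw 9.9 size 59.2 51.8 tool x,y mm [ 143.5 -108.2] px [118  27] 56
t 17.8 force 0.0 gap 0.503 z [ 0.5891 -0.2553  0.1097]
```

Emit:
send_rows:
  plan:
    - {"fingers":1,"dp":[0.062,-0.198,-0.2],"spin":0}
    - {"fingers":1,"dp":[0.062,-0.198,-0.4],"spin":0}
    - {"fingers":1,"dp":[0.062,-0.198,-0.5],"spin":0}
    - {"fingers":1,"dp":[0.062,-0.198,-0.54],"spin":0}
    - {"fingers":0.6,"dp":[0.062,-0.198,-0.54],"spin":0}
    - {"fingers":0.45,"dp":[0.062,-0.198,-0.54],"spin":0}
    - {"fingers":0.415,"dp":[0.062,-0.198,-0.54],"spin":0}
    - {"fingers":0.405,"dp":[0.062,-0.198,-0.54],"spin":0}
    - {"fingers":0.405,"dp":[0.062,-0.198,-0.54],"spin":0}

```text
time_s: 18.98
ee_pos: [0.6011, -0.2947, -0.0001]
eef_rot: [0.591, 0.807, 0.0, 0.001]
wrist_force: [0.3, 1.1, 5.4]
finger_gap: 0.703
finger_force: 5.2
```

```bash
python3 -c "
from h import *
held('pics/w8.png')"
```

```text
t 18.98 force 5.2 gap 0.703 z [ 6.011e-01 -2.947e-01 -1.000e-04]
-57 height mm [-2. -1. -1.] 14 [ 54.  81. 106.]
-51 height mm [-1. -1. -1.] 137 [ 70. 108. 139.]
-33 height mm [12. 18. 19.] 719 [113. 127. 111.]
-27 height mm [ 5.  9. 15.] 1487 [119. 134. 117.]
-21 height mm [4. 5. 5.] 668 [173. 195. 170.]
-15 height mm [4. 5. 5.] 697 [176. 198. 173.]
-9 height mm [4. 5. 5.] 746 [176. 199. 173.]
-3 height mm [4. 5. 5.] 788 [176. 199. 173.]
3 height mm [4. 5. 5.] 816 [177. 200. 173.]
9 height mm [4. 5. 5.] 856 [167. 189. 164.]
15 height mm [5. 5. 6.] 283 [123. 138. 120.]
21 height mm [16. 18. 19.] 1129 [160. 183. 164.]
27 height mm [-1.  0. 14.] 1761 [113. 155. 174.]
33 height mm [-1. -1. -0.] 946 [100. 167. 220.]
39 height mm [-1. -1. -0.] 975 [100. 166. 220.]
45 height mm [-1. -1. -0.] 986 [100. 166. 219.]
51 height mm [-2. -1. -0.] 989 [100. 166. 219.]
57 height mm [-1. -1. -0.] 1058 [ 99. 165. 218.]
```

View pics/w8.png

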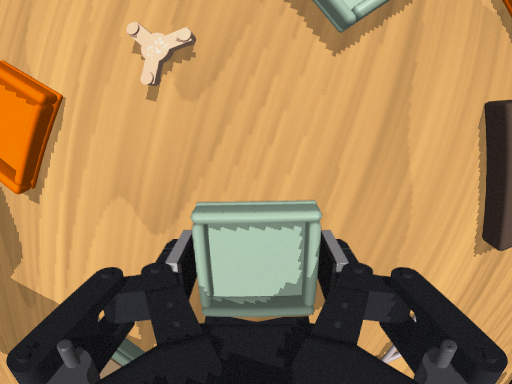

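Emit:
send_rows:
  plan:
    - {"fingers":0.6,"dp":[0,0,0],"spin":0}
    - {"fingers":1,"dp":[0,0,0.02],"spin":0}
    - {"fingers":1,"dp":[0,0,0.2],"spin":0}
    - {"fingers":1,"dp":[0,0,0.2],"spin":-0.35}
    - {"fingers":1,"dp":[0,0,0.2],"spin":-0.7}
    - {"fingers":1,"dp":[0,0,0.2],"spin":-1}

```text
time_s: 19.77
ee_pos: [0.5997, -0.2941, 0.0382]
eef_rot: [0.781, 0.624, -0.0, -0.0]
wrist_force: [-0.6, 0.0, 0.7]
finger_gap: 1.003
finger_force: 0.0
```

Emit:
send_rows:
  plan:
    - {"fingers":1,"dp":[0,0,0],"spin":-0.35}
    - {"fingers":1,"dp":[0,0,0],"spin":-0.7}
    - {"fingers":1,"dp":[0,0,0],"spin":-1}

```text
time_s: 20.15
ee_pos: [0.5997, -0.2941, 0.0381]
eef_rot: [0.916, 0.401, -0.0, -0.0]
wrist_force: [-0.1, 0.1, 0.2]
finger_gap: 1.0
finger_force: 0.0
```

Emit:
send_rows:
  plan:
    - {"fingers":1,"dp":[0,0,0],"spin":-0.35}
    - {"fingers":1,"dp":[0,0,0],"spin":-0.7}
    - {"fingers":1,"dp":[0,0,0],"spin":-1}
    - {"fingers":1,"dp":[0,0,-0.1],"spin":-1}
    - {"fingers":1,"dp":[0,0,-0.2],"spin":-1}
    - {"fingers":0.6,"dp":[0,0,-0.2],"spin":-1}
    - {"fingers":0.45,"dp":[0,0,-0.2],"spin":-1}
    - {"fingers":0.415,"dp":[0,0,-0.2],"spin":-1}
    - {"fingers":0.404,"dp":[0,0,-0.2],"spin":-1}
    - {"fingers":0.4,"dp":[0,0,-0.2],"spin":-1}
    - {"fingers":0.4,"dp":[0,0,-0.2],"spin":-1}

```text
time_s: 21.52
ee_pos: [0.6005, -0.2945, -0.0009]
eef_rot: [0.988, 0.153, 0.0, 0.0]
wrist_force: [0.3, -0.8, 3.3]
finger_gap: 0.701
finger_force: 6.0
```

```bash
python3 -c "
from h import *
held()"
```

```text
t 21.52 force 6.0 gap 0.7006 z [ 0.6005 -0.2945 -0.0009]
-51 height mm [-2. -1. -1.] 282 [100. 165. 215.]
-45 height mm [-1. -1. -1.] 490 [104. 172. 223.]
-39 height mm [-1. -0. -0.] 23 [114. 176. 221.]
-27 height mm [18. 19. 19.] 280 [175. 200. 177.]
-21 height mm [ 5. 12. 18.] 1844 [113. 127. 111.]
-15 height mm [4. 5. 5.] 702 [134. 150. 132.]
-9 height mm [4. 5. 5.] 756 [134. 151. 132.]
-3 height mm [4. 5. 5.] 786 [134. 151. 132.]
3 height mm [4. 5. 5.] 827 [134. 151. 132.]
9 height mm [4. 5. 5.] 868 [163. 183. 160.]
15 height mm [4. 5. 5.] 900 [189. 212. 186.]
21 height mm [5. 5. 6.] 671 [189. 212. 186.]
27 height mm [18. 19. 19.] 568 [180. 202. 177.]
33 height mm [-1.  9. 18.] 2090 [121. 155. 160.]
39 height mm [-2. -1. -0.] 965 [109. 181. 231.]
45 height mm [-2. -1. -1.] 994 [106. 176. 227.]
51 height mm [-2. -1. -1.] 1012 [103. 170. 223.]
57 height mm [-2. -1. -1.] 1055 [104. 172. 224.]
```

Emit:
send_rows:
  plan:
    - {"fingers":0.4,"dp":[0,0,0.1],"spin":0}
    - {"fingers":0.4,"dp":[0,0,0.3],"spin":0}
    - {"fingers":0.4,"dp":[0,0,0.55],"spin":0}
    - {"fingers":0.4,"dp":[0,0,0.8],"spin":0}
    - {"fingers":0.4,"dp":[0,0.2,0.8],"spin":0}
    - {"fingers":0.4,"dp":[0,0.45,0.8],"spin":0}
    - {"fingers":0.4,"dp":[0,0.7,0.8],"spin":0}
    - {"fingers":0.4,"dp":[0,0.95,0.8],"spin":0}

```text
time_s: 22.58
ee_pos: [0.5996, -0.1025, 0.1592]
eef_rot: [0.988, 0.153, 0.0, 0.0]
wrist_force: [0.3, 0.2, -1.0]
finger_gap: 0.701
finger_force: 5.9
```

Emit:
send_rows:
  plan:
    - {"fingers":0.4,"dp":[0,0.25,0],"spin":0}
    - {"fingers":0.4,"dp":[0,0.5,0],"spin":0}
    - {"fingers":0.4,"dp":[0,0.75,0],"spin":-0.07}
    - {"fingers":0.4,"dp":[0,1,0],"spin":-0.14}

```text
time_s: 23.08
ee_pos: [0.5996, 0.0975, 0.1592]
eef_rot: [0.993, 0.116, 0.0, 0.0]
wrist_force: [0.4, -0.2, -0.0]
finger_gap: 0.702
finger_force: 5.9
```

Emit:
send_rows:
  plan:
    - {"fingers":0.4,"dp":[-0.03,0.2,0],"spin":0}
    - {"fingers":0.4,"dp":[-0.065,0.35,0],"spin":0}
    - {"fingers":0.4,"dp":[-0.065,0.35,-0.1],"spin":0}
    - {"fingers":0.4,"dp":[-0.065,0.35,-0.15],"spin":0}
    - {"fingers":0.4,"dp":[-0.065,0.35,-0.15],"spin":0}

```text
time_s: 23.7
ee_pos: [0.5861, 0.1647, 0.1266]
eef_rot: [0.993, 0.116, -0.002, 0.0]
wrist_force: [0.3, 0.1, -1.4]
finger_gap: 0.702
finger_force: 5.9
```

```bash
python3 -c "
from h import *
held('pics/w9.png'); o=r.observe(); print(o['eef_rot'],o['finger_force'])"
```

```text
t 23.7 force 5.9 gap 0.7022 z [0.5861 0.1647 0.1266]
-27 height mm [146. 146. 147.] 267 [210. 228. 206.]
-21 height mm [133. 139. 145.] 1859 [151. 167. 149.]
-15 height mm [132. 133. 133.] 705 [164. 184. 162.]
-9 height mm [132. 133. 133.] 748 [159. 178. 156.]
-3 height mm [132. 133. 133.] 772 [159. 178. 156.]
3 height mm [132. 133. 133.] 842 [159. 178. 156.]
9 height mm [132. 133. 133.] 865 [169. 189. 167.]
15 height mm [132. 133. 133.] 900 [214. 231. 212.]
21 height mm [ 80. 132. 133.] 1148 [199. 208. 195.]
27 height mm [ 80. 146. 147.] 866 [196. 206. 191.]
33 height mm [136. 143. 146.] 1381 [152. 169. 150.]
39 height mm [139. 139. 140.] 209 [106. 148. 204.]
45 height mm [139. 139. 140.] 1195 [ 70. 140. 223.]
51 height mm [139. 139. 140.] 1197 [ 71. 141. 224.]
57 height mm [139. 139. 140.] 1261 [ 69. 136. 219.]
[ 9.93291232e-01  1.15637289e-01 -7.37552223e-04  3.19063156e-05] 5.9146543219685555
```

View pics/w9.png

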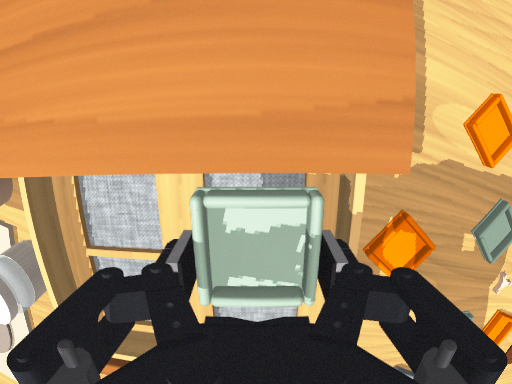

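Emit:
send_rows:
  plan:
    - {"fingers":0.4,"dp":[0.005,0.005,-0.08],"spin":0}
    - {"fingers":0.4,"dp":[0.005,0.005,-0.15],"spin":0}
    - {"fingers":0.4,"dp":[0.005,0.005,-0.19],"spin":0}
    - {"fingers":0.4,"dp":[0.005,0.005,-0.19],"spin":0}

```text
time_s: 24.25
ee_pos: [0.5872, 0.1667, 0.089]
eef_rot: [0.993, 0.116, -0.001, -0.0]
wrist_force: [1.5, 0.8, -0.4]
finger_gap: 0.699
finger_force: 5.9
```

Emit:
send_rows:
  plan:
    - {"fingers":0.4,"dp":[0,0,-0.015],"spin":0}
    - {"fingers":0.4,"dp":[0,0,-0.03],"spin":0}
    - {"fingers":0.4,"dp":[0,0,-0.03],"spin":0}

```text
time_s: 24.62
ee_pos: [0.5879, 0.1669, 0.0842]
eef_rot: [0.993, 0.116, -0.0, -0.0]
wrist_force: [-0.3, 0.5, -0.6]
finger_gap: 0.699
finger_force: 5.9
```

Emit:
send_rows:
  plan:
    - {"fingers":0.4,"dp":[0,0,-0.01],"spin":0}
    - {"fingers":0.4,"dp":[0,0,-0.02],"spin":0}
    - {"fingers":0.4,"dp":[0,0,-0.025],"spin":0}
    - {"fingers":0.4,"dp":[0,0,-0.025],"spin":0}

```text
time_s: 25.12
ee_pos: [0.5901, 0.1673, 0.0819]
eef_rot: [0.993, 0.116, 0.002, -0.0]
wrist_force: [-0.3, 0.9, 8.1]
finger_gap: 0.702
finger_force: 10.9
```

```bash
python3 -c "
from h import *
held(); o=r.observe(); print(o['wrist_force'])"
```

```text
t 25.12 force 10.9 gap 0.7023 z [0.5901 0.1673 0.0819]
-57 height mm [79. 79. 80.] 31 [165. 161. 157.]
-51 height mm [79. 80. 80.] 395 [203. 200. 195.]
-45 height mm [79. 80. 80.] 358 [200. 198. 192.]
-27 height mm [101. 101. 102.] 268 [214. 231. 211.]
-21 height mm [ 88.  95. 100.] 1861 [152. 168. 150.]
-15 height mm [87. 88. 88.] 701 [167. 186. 164.]
-9 height mm [87. 88. 88.] 744 [162. 182. 159.]
-3 height mm [87. 88. 88.] 786 [162. 182. 160.]
3 height mm [87. 88. 88.] 845 [162. 182. 160.]
9 height mm [87. 88. 88.] 856 [175. 194. 172.]
15 height mm [87. 88. 88.] 756 [215. 231. 213.]
39 height mm [138. 139. 139.] 2066 [ 77. 146. 226.]
45 height mm [138. 139. 139.] 2546 [ 72. 143. 227.]
51 height mm [138. 139. 139.] 2677 [ 71. 140. 224.]
57 height mm [138. 139. 139.] 2767 [ 69. 136. 219.]
[-1.55091838  1.4874237   7.01852195]
```

Emit:
send_rows:
  plan:
    - {"fingers":0.4,"dp":[0,0,0.01],"spin":0}
    - {"fingers":0.42,"dp":[0,0,0.01],"spin":0}
    - {"fingers":0.5,"dp":[0,0,0.01],"spin":0}
    - {"fingers":0.6,"dp":[0,0,0.02],"spin":0}
    - {"fingers":0.6,"dp":[0,0,0.02],"spin":0}

```text
time_s: 25.8
ee_pos: [0.5879, 0.1668, 0.0832]
eef_rot: [0.993, 0.116, -0.0, 0.0]
wrist_force: [0.2, -0.6, 0.4]
finger_gap: 0.796
finger_force: 0.0
```

```bash
python3 -c "
from h import *
held(); o=r.observe(); print(o['wrist_force'])"
```

```text
t 25.8 force 0.0 gap 0.7956 z [0.5879 0.1668 0.0832]
-57 height mm [79. 79. 80.] 78 [179. 176. 171.]
-51 height mm [79. 79. 80.] 445 [196. 193. 188.]
-45 height mm [79. 79. 80.] 490 [201. 198. 193.]
-39 height mm [79. 80. 80.] 96 [200. 197. 192.]
-27 height mm [98. 99. 99.] 252 [209. 226. 205.]
-21 height mm [85. 92. 98.] 1767 [153. 168. 150.]
-15 height mm [84. 85. 85.] 668 [165. 185. 163.]
-9 height mm [84. 85. 85.] 712 [160. 180. 157.]
-3 height mm [84. 85. 85.] 760 [160. 180. 157.]
3 height mm [84. 85. 85.] 794 [160. 180. 157.]
9 height mm [84. 85. 85.] 829 [173. 192. 171.]
15 height mm [84. 85. 85.] 867 [217. 233. 215.]
21 height mm [85. 85. 86.] 216 [211. 232. 220.]
39 height mm [139. 139. 139.] 1213 [ 76. 144. 224.]
45 height mm [139. 139. 140.] 2494 [ 71. 141. 225.]
51 height mm [138. 139. 140.] 2620 [ 71. 141. 224.]
57 height mm [139. 139. 140.] 2727 [ 68. 135. 219.]
[-0.61081286 -0.50210764  0.05148329]
```

Emit:
send_rows:
  plan:
    - {"fingers":0.65,"dp":[0,0,0.1],"spin":0}
    - {"fingers":0.65,"dp":[0,0,0.35],"spin":0}
    - {"fingers":1,"dp":[-0.1,-1,0.4],"spin":0.6}
    - {"fingers":1,"dp":[-0.1,-1,0.4],"spin":0.6}
    - {"fingers":1,"dp":[-0.1,-1,0.4],"spin":0.6}
    - {"fingers":1,"dp":[-0.1,-1,0.4],"spin":0.6}

```text
time_s: 26.6
ee_pos: [0.5683, -0.0362, 0.1653]
eef_rot: [0.963, 0.268, 0.001, 0.001]
wrist_force: [0.3, 0.5, 0.5]
finger_gap: 0.999
finger_force: 0.0
```

Emit:
send_rows:
  plan:
    - {"fingers":1,"dp":[-0.1,-1,0],"spin":0.6}
    - {"fingers":1,"dp":[-0.1,-1,0],"spin":0.6}
    - {"fingers":1,"dp":[-0.1,-1,0],"spin":0.6}
    - {"fingers":1,"dp":[-0.1,-1,0],"spin":0.6}

```text
time_s: 27.1
ee_pos: [0.5481, -0.2359, 0.1645]
eef_rot: [0.909, 0.416, 0.0, 0.001]
wrist_force: [-0.3, 0.5, -0.2]
finger_gap: 0.999
finger_force: 0.0
```

Emit:
send_rows:
  plan:
    - {"fingers":1,"dp":[-0.07,-0.86,0],"spin":0.38}
    - {"fingers":1,"dp":[-0.07,-0.86,-0.2],"spin":0.38}
    - {"fingers":1,"dp":[-0.07,-0.86,-0.35],"spin":0.38}
    - {"fingers":1,"dp":[-0.07,-0.86,-0.45],"spin":0.38}
    - {"fingers":1,"dp":[-0.07,-0.86,-0.45],"spin":0.38}

```text
time_s: 27.72
ee_pos: [0.5332, -0.4034, 0.0709]
eef_rot: [0.863, 0.506, -0.0, -0.003]
wrist_force: [0.8, 0.4, 0.5]
finger_gap: 1.001
finger_force: 0.0
```

```bash
python3 -c "
from h import *
im=look(); cv2.imwrite('pics/w10.png',im); held()"
```

```text
tcp [ 0.5332 -0.4034  0.0709] tool y -29.23 t 27.73
cel xy 0.527 -0.4194 yaw 61.8 size 62.2 58.2 tool x,y mm [-17.    2.4] px [259 231] 271
cel xy 0.4428 -0.1603 yaw 10.0 size 54.9 41.2 tool x,y mm [ 168.1 -197.6] px [17 21] 49
t 27.77 force 0.0 gap 0.9968 z [ 0.5343 -0.4038  0.073 ]
-51 height mm [16. 17. 17.] 152 [128. 147. 133.]
-45 height mm [17. 17. 18.] 284 [140. 162. 155.]
-39 height mm [18. 19. 19.] 358 [128. 163. 197.]
-33 height mm [18. 19. 19.] 389 [133. 171. 206.]
-27 height mm [18. 19. 19.] 398 [139. 178. 214.]
-21 height mm [18. 19. 19.] 423 [145. 186. 224.]
-15 height mm [18. 19. 19.] 425 [145. 186. 224.]
-9 height mm [19. 19. 20.] 432 [145. 186. 224.]
-3 height mm [18. 19. 20.] 456 [145. 186. 224.]
3 height mm [17. 17. 18.] 513 [161. 186. 175.]
9 height mm [-1.  9. 17.] 813 [123. 155. 157.]
15 height mm [-1. -1. -0.] 373 [ 95. 159. 211.]
21 height mm [-1. -1. -0.] 399 [ 96. 160. 212.]
27 height mm [-1. -1. -0.] 391 [ 96. 160. 213.]
33 height mm [-1. -1. -0.] 395 [ 96. 160. 213.]
39 height mm [-1. -1. -0.] 405 [ 96. 160. 212.]
45 height mm [-1. -1. -1.] 405 [ 96. 159. 212.]
51 height mm [-2. -1. -0.] 429 [ 96. 159. 212.]
57 height mm [-1. -1. -0.] 415 [ 96. 160. 212.]
```

Emit:
send_rows:
  plan:
    - {"fingers":1,"dp":[0.005,0.01,-0.2],"spin":0}
    - {"fingers":1,"dp":[0.005,0.01,-0.33],"spin":0}
    - {"fingers":1,"dp":[0.005,0.01,-0.355],"spin":0}
    - {"fingers":0.6,"dp":[0.005,0.01,-0.355],"spin":0}
    - {"fingers":0.45,"dp":[0.005,0.01,-0.355],"spin":0}
    - {"fingers":0.42,"dp":[0.005,0.01,-0.355],"spin":0}
    - {"fingers":0.408,"dp":[0.005,0.01,-0.355],"spin":0}
    - {"fingers":0.403,"dp":[0.005,0.01,-0.355],"spin":0}
    - {"fingers":0.402,"dp":[0.005,0.01,-0.355],"spin":0}
    - {"fingers":0.402,"dp":[0.005,0.01,-0.355],"spin":0}

```text
time_s: 29.08
ee_pos: [0.5355, -0.4037, 0.0031]
eef_rot: [0.863, 0.506, 0.0, 0.001]
wrist_force: [1.7, -0.3, 4.8]
finger_gap: 0.7
finger_force: 4.0
```

Emit:
send_rows:
  plan:
    - {"fingers":0.402,"dp":[0,0,0.05],"spin":0}
    - {"fingers":0.402,"dp":[0,0,0.15],"spin":0}
    - {"fingers":0.402,"dp":[0,0,0.25],"spin":0}
    - {"fingers":0.403,"dp":[0,0,0.25],"spin":0}
    - {"fingers":0.405,"dp":[0,0,0.25],"spin":0}
    - {"fingers":0.407,"dp":[0,0,0.25],"spin":0}
    - {"fingers":0.408,"dp":[0,0,0.25],"spin":0}
    - {"fingers":0.409,"dp":[0,0,0.25],"spin":0}
    - {"fingers":0.41,"dp":[0,0,0.25],"spin":0}
    - {"fingers":0.411,"dp":[0,0,0.25],"spin":0}
    - {"fingers":0.411,"dp":[0,0,0.25],"spin":0}

```text
time_s: 30.45
ee_pos: [0.5349, -0.4032, 0.0522]
eef_rot: [0.863, 0.506, -0.0, -0.0]
wrist_force: [-0.1, 0.2, 0.2]
finger_gap: 0.707
finger_force: 0.1
```

```bash
python3 -c "
from h import *
held('pics/w11.png')"
```

```text
t 30.45 force 0.1 gap 0.7074 z [ 0.5349 -0.4032  0.0522]
-27 height mm [58. 59. 59.] 112 [119. 139. 131.]
-21 height mm [13. 26. 59.] 2035 [109. 123. 107.]
-15 height mm [ 5. 59. 60.] 1071 [162. 183. 159.]
-9 height mm [ 6. 58. 60.] 1324 [162. 183. 160.]
-3 height mm [-1. -1.  4.] 649 [118. 169. 197.]
3 height mm [-2. -1. -0.] 465 [101. 168. 221.]
9 height mm [-2. -1. -1.] 493 [101. 168. 221.]
15 height mm [-1. -1. -0.] 487 [102. 169. 221.]
21 height mm [-2. -1. -1.] 512 [102. 169. 222.]
27 height mm [-2. -1. -0.] 502 [102. 170. 223.]
33 height mm [-2. -1. -0.] 522 [102. 170. 222.]
39 height mm [-2. -1. -0.] 535 [102. 169. 222.]
45 height mm [-2. -1. -0.] 545 [102. 169. 222.]
51 height mm [-2. -1. -0.] 547 [102. 169. 222.]
57 height mm [-2. -1. -0.] 548 [102. 170. 222.]
```

Emit:
send_rows:
  plan:
    - {"fingers":0.46,"dp":[0,0,0],"spin":0}
    - {"fingers":0.7,"dp":[0,0,0],"spin":0}
    - {"fingers":0.9,"dp":[0,0,0],"spin":0}
    - {"fingers":0.9,"dp":[0,0,0.1],"spin":0}
    - {"fingers":0.8,"dp":[0,0,0.3],"spin":0}
    - {"fingers":-1,"dp":[0.073,0.13,0.3],"spin":0}
    - {"fingers":-1,"dp":[0.073,0.13,0.3],"spin":0}
    - {"fingers":-1,"dp":[0.073,0.13,0.3],"spin":0}
    - {"fingers":-1,"dp":[0.073,0.13,0.2],"spin":0}
    - {"fingers":-1,"dp":[0.073,0.13,-0.02],"spin":0}
    - {"fingers":-1,"dp":[0.073,0.13,-0.02],"spin":0}

```text
time_s: 31.88
ee_pos: [0.5461, -0.3747, 0.0424]
eef_rot: [0.863, 0.505, -0.001, -0.005]
wrist_force: [-0.5, -0.5, -1.0]
finger_gap: -0.002
finger_force: 0.0
```

Emit:
send_rows:
  plan:
    - {"fingers":-1,"dp":[-0.029,-0.052,0],"spin":0}
    - {"fingers":-1,"dp":[-0.053,-0.096,0],"spin":0}
    - {"fingers":-1,"dp":[-0.073,-0.13,0],"spin":0}
    - {"fingers":-1,"dp":[-0.09,-0.162,0],"spin":0}
    - {"fingers":-1,"dp":[-0.107,-0.193,0],"spin":0}
    - {"fingers":-1,"dp":[-0.124,-0.224,0],"spin":0}
    - {"fingers":-1,"dp":[-0.124,-0.224,0.1],"spin":0}
    - {"fingers":1,"dp":[-0.124,-0.224,0.3],"spin":0}
    - {"fingers":1,"dp":[-0.124,-0.224,0.3],"spin":0}

```text
time_s: 33.0
ee_pos: [0.5272, -0.4242, 0.1144]
eef_rot: [0.863, 0.506, 0.001, 0.005]
wrist_force: [0.8, -0.6, 1.0]
finger_gap: 0.418
finger_force: 0.0
```

```bash
python3 -c "
from h import *
im=look(); cv2.imwrite('pics/w12.png',im)"
```

```text
tcp [ 0.5272 -0.4242  0.1144] tool y -29.21 t 33.0
cel xy 0.5108 -0.446 yaw 60.7 size 61.6 58.2 tool x,y mm [-27.   -3.7] px [251 221] 255
cel xy 0.4259 -0.1635 yaw 44.5 size 35.5 72.9 tool x,y mm [ 178.2 -215.7] px [35 12] 34
```

Emit:
send_rows:
  plan:
    - {"fingers":1,"dp":[-0.085,-0.116,-0.2],"spin":0}
    - {"fingers":1,"dp":[-0.085,-0.116,-0.4],"spin":0}
    - {"fingers":1,"dp":[-0.085,-0.116,-0.5],"spin":0}
    - {"fingers":1,"dp":[-0.085,-0.116,-0.54],"spin":0}
    - {"fingers":0.6,"dp":[-0.085,-0.116,-0.54],"spin":0}
    - {"fingers":0.45,"dp":[-0.085,-0.116,-0.54],"spin":0}
    - {"fingers":0.415,"dp":[-0.085,-0.116,-0.54],"spin":0}
    - {"fingers":0.405,"dp":[-0.085,-0.116,-0.54],"spin":0}
    - {"fingers":0.405,"dp":[-0.085,-0.116,-0.54],"spin":0}

```text
time_s: 34.17
ee_pos: [0.508, -0.4454, 0.0008]
eef_rot: [0.863, 0.506, 0.0, 0.0]
wrist_force: [1.3, 0.5, 1.1]
finger_gap: 0.702
finger_force: 0.4
```

```bash
python3 -c "
from h import *
held('pics/w13.png')"
```

```text
t 34.17 force 0.4 gap 0.7015 z [ 0.508  -0.4454  0.0008]
-57 height mm [-2. -1. -1.] 17 [ 62.  99. 129.]
-51 height mm [-2. -1. -1.] 370 [ 74. 119. 156.]
-33 height mm [18. 19. 19.] 197 [118. 133. 117.]
-27 height mm [ 5. 12. 18.] 1790 [ 99. 111.  97.]
-21 height mm [4. 5. 5.] 647 [135. 153. 133.]
-15 height mm [4. 5. 5.] 699 [156. 176. 154.]
-9 height mm [4. 5. 5.] 732 [171. 193. 168.]
-3 height mm [4. 5. 5.] 761 [177. 200. 174.]
3 height mm [4. 5. 5.] 817 [178. 201. 175.]
9 height mm [4. 5. 5.] 850 [178. 201. 174.]
15 height mm [4. 5. 5.] 639 [158. 178. 155.]
21 height mm [18. 19. 19.] 412 [160. 181. 158.]
27 height mm [-1. 10. 18.] 2100 [128. 160. 162.]
33 height mm [-1. -1. -0.] 932 [ 99. 164. 217.]
39 height mm [-1. -1. -0.] 951 [ 99. 164. 217.]
45 height mm [-1. -1. -0.] 971 [ 98. 163. 216.]
51 height mm [-1. -1. -0.] 1006 [ 98. 163. 216.]
57 height mm [-1. -1. -0.] 998 [ 99. 164. 217.]
```

Emit:
send_rows:
  plan:
    - {"fingers":0.6,"dp":[0,0,0],"spin":0}
    - {"fingers":1,"dp":[0,0,0.02],"spin":0}
    - {"fingers":1,"dp":[0,0,0.2],"spin":0}
    - {"fingers":1,"dp":[0,0,0.2],"spin":-0.35}
    - {"fingers":1,"dp":[0,0,0.2],"spin":-0.7}
    - {"fingers":1,"dp":[0,0,0.2],"spin":-1}

```text
time_s: 34.98
ee_pos: [0.5077, -0.4451, 0.0405]
eef_rot: [0.965, 0.263, -0.0, -0.0]
wrist_force: [-0.5, 0.7, 0.0]
finger_gap: 0.997
finger_force: 0.0
```

Emit:
send_rows:
  plan:
    - {"fingers":1,"dp":[0,0,0],"spin":-0.35}
    - {"fingers":1,"dp":[0,0,0],"spin":-0.7}
    - {"fingers":1,"dp":[0,0,0],"spin":-1}

```text
time_s: 35.35
ee_pos: [0.5077, -0.4451, 0.0404]
eef_rot: [1.0, 0.004, -0.0, -0.0]
wrist_force: [-0.3, -0.2, 0.1]
finger_gap: 0.999
finger_force: 0.0
```

Emit:
send_rows:
  plan:
    - {"fingers":1,"dp":[0,0,0],"spin":-0.35}
    - {"fingers":1,"dp":[0,0,0],"spin":-0.7}
    - {"fingers":1,"dp":[0,0,0],"spin":-1}
    - {"fingers":1,"dp":[0,0,-0.1],"spin":-1}
    - {"fingers":1,"dp":[0,0,-0.19],"spin":-1}
    - {"fingers":0.6,"dp":[0,0,-0.19],"spin":-1}
    - {"fingers":0.45,"dp":[0,0,-0.19],"spin":-1}
    - {"fingers":0.415,"dp":[0,0,-0.19],"spin":-1}
    - {"fingers":0.404,"dp":[0,0,-0.19],"spin":-1}
    - {"fingers":0.4,"dp":[0,0,-0.19],"spin":-1}
    - {"fingers":0.4,"dp":[0,0,-0.19],"spin":-1}

```text
time_s: 36.72
ee_pos: [0.5082, -0.4457, 0.0031]
eef_rot: [0.968, -0.252, 0.001, 0.0]
wrist_force: [0.3, 0.2, 3.2]
finger_gap: 0.705
finger_force: 5.7
```

Emit:
send_rows:
  plan:
    - {"fingers":0.4,"dp":[0,0,0.1],"spin":0}
    - {"fingers":0.4,"dp":[0,0,0.3],"spin":0}
    - {"fingers":0.4,"dp":[0,0,0.55],"spin":0}
    - {"fingers":0.4,"dp":[0,0,0.8],"spin":0}
    - {"fingers":0.4,"dp":[0.05,0.2,0.8],"spin":0.2}
    - {"fingers":0.4,"dp":[0.1,0.45,0.8],"spin":0.4}
    - {"fingers":0.4,"dp":[0.1,0.7,0.8],"spin":0.6}
    - {"fingers":0.4,"dp":[0.1,0.95,0.8],"spin":0.7}

```text
time_s: 37.72
ee_pos: [0.5276, -0.2534, 0.1633]
eef_rot: [0.997, -0.071, 0.0, 0.0]
wrist_force: [1.2, 0.9, -1.2]
finger_gap: 0.705
finger_force: 5.6
```

Emit:
send_rows:
  plan:
    - {"fingers":0.4,"dp":[0.05,0.25,0],"spin":0.2}
    - {"fingers":0.4,"dp":[0.1,0.5,0],"spin":0.4}
    - {"fingers":0.4,"dp":[0.1,0.75,0],"spin":0.6}
    - {"fingers":0.4,"dp":[0.1,1,0],"spin":0.7}

```text
time_s: 38.22
ee_pos: [0.5476, -0.0534, 0.1633]
eef_rot: [0.994, 0.112, 0.0, 0.0]
wrist_force: [0.5, 0.1, -0.8]
finger_gap: 0.702
finger_force: 5.6
```

```bash
python3 -c "
from h import *
held(); o=r.observe(); q=o['eef_rot']; print(2*np.degrees(np.arctan2(q[1],q[0]))-90)"
```

```text
t 38.23 force 5.6 gap 0.7016 z [ 0.5476 -0.0534  0.1633]
-27 height mm [178. 179. 179.] 462 [191. 216. 195.]
-21 height mm [165. 170. 177.] 1694 [139. 155. 136.]
-15 height mm [165. 165. 166.] 689 [152. 170. 149.]
-9 height mm [165. 165. 166.] 725 [145. 162. 142.]
-3 height mm [165. 165. 166.] 744 [144. 162. 142.]
3 height mm [165. 165. 166.] 800 [144. 162. 141.]
9 height mm [165. 165. 166.] 829 [157. 176. 154.]
15 height mm [165. 165. 166.] 865 [199. 218. 195.]
21 height mm [165. 165. 166.] 475 [203. 223. 199.]
27 height mm [178. 179. 179.] 780 [200. 221. 197.]
33 height mm [166. 173. 178.] 1012 [123. 139. 122.]
-76.83874077994427
```

Emit:
send_rows:
  plan:
    - {"fingers":0.4,"dp":[0.02,0.25,0],"spin":0.01}
    - {"fingers":0.4,"dp":[0.05,0.5,0],"spin":0.01}
    - {"fingers":0.4,"dp":[0.07,0.75,0],"spin":0.01}
    - {"fingers":0.4,"dp":[0.087,1,0],"spin":0.01}

```text
time_s: 38.78
ee_pos: [0.5652, 0.1463, 0.1633]
eef_rot: [0.994, 0.114, 0.0, 0.0]
wrist_force: [-0.1, -0.2, 0.2]
finger_gap: 0.698
finger_force: 5.7
```

Emit:
send_rows:
  plan:
    - {"fingers":0.4,"dp":[0,0.25,0],"spin":0}
    - {"fingers":0.4,"dp":[0,0.45,0],"spin":0}
    - {"fingers":0.4,"dp":[0,0.578,0],"spin":0}
    - {"fingers":0.4,"dp":[0,0.578,-0.15],"spin":0}
    - {"fingers":0.4,"dp":[0,0.578,-0.28],"spin":0}
    - {"fingers":0.4,"dp":[0,0.578,-0.35],"spin":0}
    - {"fingers":0.4,"dp":[0,0.578,-0.35],"spin":0}

```text
time_s: 39.65
ee_pos: [0.5646, 0.2601, 0.0917]
eef_rot: [0.994, 0.114, -0.001, 0.0]
wrist_force: [0.1, -0.3, -0.8]
finger_gap: 0.696
finger_force: 5.7
```

Emit:
send_rows:
  plan:
    - {"fingers":0.4,"dp":[0,0,-0.02],"spin":0}
    - {"fingers":0.4,"dp":[0,0,-0.03],"spin":0}
    - {"fingers":0.4,"dp":[0,0,-0.04],"spin":0}
    - {"fingers":0.4,"dp":[0,0,-0.04],"spin":0}

```text
time_s: 40.15
ee_pos: [0.5655, 0.2605, 0.0846]
eef_rot: [0.994, 0.114, 0.0, -0.0]
wrist_force: [0.2, 0.4, -1.5]
finger_gap: 0.705
finger_force: 5.7
```

```bash
python3 -c "
from h import *
held(); o=r.observe(); print(o['wrist_force'])"
```

```text
t 40.15 force 5.7 gap 0.7047 z [0.5655 0.2605 0.0846]
-57 height mm [79. 79. 80.] 137 [181. 178. 173.]
-51 height mm [79. 80. 80.] 455 [195. 192. 187.]
-45 height mm [79. 80. 80.] 350 [198. 196. 191.]
-27 height mm [100. 100. 101.] 452 [214. 231. 211.]
-21 height mm [86. 91. 98.] 1694 [154. 169. 151.]
-15 height mm [86. 86. 87.] 681 [167. 186. 164.]
-9 height mm [86. 86. 87.] 716 [161. 181. 158.]
-3 height mm [86. 86. 87.] 760 [160. 180. 158.]
3 height mm [86. 86. 87.] 791 [160. 180. 157.]
9 height mm [86. 86. 87.] 831 [174. 193. 171.]
15 height mm [86. 86. 87.] 863 [216. 232. 213.]
21 height mm [86. 87. 87.] 344 [219. 236. 219.]
39 height mm [138. 139. 139.] 1174 [ 83. 154. 232.]
45 height mm [138. 139. 139.] 2423 [ 74. 147. 230.]
51 height mm [138. 139. 139.] 2539 [ 73. 145. 229.]
57 height mm [138. 139. 139.] 2618 [ 73. 143. 227.]
[ 0.85807493 -0.68147566  0.85009858]
```

Emit:
send_rows:
  plan:
    - {"fingers":0.4,"dp":[0,0,-0.008],"spin":0}
    - {"fingers":0.42,"dp":[0,0,-0.008],"spin":0}
    - {"fingers":0.5,"dp":[0,0,-0.004],"spin":0}
    - {"fingers":0.6,"dp":[0,0,0],"spin":0}
    - {"fingers":0.6,"dp":[0,0,0],"spin":0}

```text
time_s: 40.83
ee_pos: [0.5652, 0.2605, 0.0844]
eef_rot: [0.994, 0.114, 0.0, -0.0]
wrist_force: [0.8, -0.0, 0.1]
finger_gap: 0.8
finger_force: 0.0
```

```bash
python3 -c "
from h import *
held()" | sed -n 4,14p
```

```text
-45 height mm [79. 79. 80.] 482 [196. 193. 187.]
-39 height mm [80. 80. 80.] 23 [187. 191. 180.]
-27 height mm [98. 99. 99.] 375 [214. 232. 211.]
-21 height mm [85. 90. 97.] 1704 [152. 168. 149.]
-15 height mm [84. 85. 85.] 671 [165. 184. 162.]
-9 height mm [84. 85. 85.] 699 [159. 179. 156.]
-3 height mm [84. 85. 85.] 747 [159. 178. 156.]
3 height mm [84. 85. 85.] 794 [159. 178. 156.]
9 height mm [84. 85. 85.] 810 [177. 196. 174.]
15 height mm [84. 85. 86.] 862 [217. 233. 214.]
21 height mm [85. 85. 86.] 321 [217. 234. 216.]
```

Emit:
send_rows:
  plan:
    - {"fingers":0.65,"dp":[0,0,0.1],"spin":0}
    - {"fingers":0.65,"dp":[0,0,0.35],"spin":0}
    - {"fingers":1,"dp":[0.08,-1,0.4],"spin":0.7}
    - {"fingers":1,"dp":[0.08,-1,0.4],"spin":0.7}
    - {"fingers":1,"dp":[0.08,-1,0.4],"spin":0.7}
    - {"fingers":1,"dp":[0.08,-1,0.4],"spin":0.7}

```text
time_s: 41.62
ee_pos: [0.582, 0.0575, 0.1663]
eef_rot: [0.957, 0.291, 0.001, 0.001]
wrist_force: [-0.5, -0.0, 0.4]
finger_gap: 1.001
finger_force: 0.0
```

Emit:
send_rows:
  plan:
    - {"fingers":1,"dp":[0.05,-0.9,0],"spin":0.73}
    - {"fingers":1,"dp":[0.05,-0.9,-0.1],"spin":0.73}
    - {"fingers":1,"dp":[0.05,-0.9,-0.2],"spin":0.73}
    - {"fingers":1,"dp":[0.05,-0.9,-0.25],"spin":0.73}
    - {"fingers":1,"dp":[0.05,-0.9,-0.25],"spin":0.73}

```text
time_s: 42.25
ee_pos: [0.5906, -0.1188, 0.1135]
eef_rot: [0.883, 0.469, -0.001, -0.001]
wrist_force: [0.1, -0.2, -0.1]
finger_gap: 1.005
finger_force: 0.0
```

```bash
python3 -c "
from h import *
im=look(); cv2.imwrite('pics/w14.png',im)"
```

```text
tcp [ 0.5906 -0.1188  0.1135] tool y -34.06 t 42.25
cel xy 0.4604 -0.1616 yaw 15.1 size 35.2 26.2 tool x,y mm [-108.4  -83.9] px [174 296] 312
cel xy 0.5997 -0.1366 yaw 56.5 size 61.4 58.5 tool x,y mm [-9.7 17.4] px [276 203] 238
```

Emit:
send_rows:
  plan:
    - {"fingers":1,"dp":[0.037,-0.098,-0.1],"spin":0.01}
    - {"fingers":1,"dp":[0.037,-0.098,-0.3],"spin":0.01}
    - {"fingers":1,"dp":[0.037,-0.098,-0.48],"spin":0.01}
    - {"fingers":1,"dp":[0.037,-0.098,-0.54],"spin":0.01}
    - {"fingers":0.6,"dp":[0.037,-0.098,-0.54],"spin":0.01}
    - {"fingers":0.45,"dp":[0.037,-0.098,-0.54],"spin":0.01}
    - {"fingers":0.415,"dp":[0.037,-0.098,-0.54],"spin":0.01}
    - {"fingers":0.405,"dp":[0.037,-0.098,-0.54],"spin":0.01}
    - {"fingers":0.405,"dp":[0.037,-0.098,-0.54],"spin":0.01}

```text
time_s: 43.42
ee_pos: [0.5991, -0.1395, 0.0069]
eef_rot: [0.882, 0.471, 0.0, 0.001]
wrist_force: [0.8, 0.3, 0.7]
finger_gap: 0.704
finger_force: 0.4
```

Emit:
send_rows:
  plan:
    - {"fingers":0.6,"dp":[0,0,0],"spin":0}
    - {"fingers":1,"dp":[0,0,0.02],"spin":0}
    - {"fingers":1,"dp":[0,0,0.2],"spin":0}
    - {"fingers":1,"dp":[0,0,0.2],"spin":-0.35}
    - {"fingers":1,"dp":[0,0,0.2],"spin":-0.7}
    - {"fingers":1,"dp":[0,0,0.2],"spin":-1}

```text
time_s: 44.18
ee_pos: [0.5985, -0.1391, 0.0465]
eef_rot: [0.974, 0.225, -0.0, -0.0]
wrist_force: [0.6, -0.2, 1.0]
finger_gap: 0.995
finger_force: 0.0
```

Emit:
send_rows:
  plan:
    - {"fingers":1,"dp":[0,0,0],"spin":-0.35}
    - {"fingers":1,"dp":[0,0,0],"spin":-0.7}
    - {"fingers":1,"dp":[0,0,0],"spin":-1}

```text
time_s: 44.55
ee_pos: [0.5985, -0.1391, 0.0464]
eef_rot: [0.999, -0.035, -0.0, -0.0]
wrist_force: [-0.4, 0.5, 0.5]
finger_gap: 0.998
finger_force: 0.0
```

Emit:
send_rows:
  plan:
    - {"fingers":1,"dp":[0,0,0],"spin":-0.35}
    - {"fingers":1,"dp":[0,0,0],"spin":-0.7}
    - {"fingers":1,"dp":[0,0,0],"spin":-1}
    - {"fingers":1,"dp":[0,0,-0.1],"spin":-1}
    - {"fingers":1,"dp":[0,0,-0.19],"spin":-1}
    - {"fingers":0.6,"dp":[0,0,-0.19],"spin":-1}
    - {"fingers":0.45,"dp":[0,0,-0.19],"spin":-1}
    - {"fingers":0.415,"dp":[0,0,-0.19],"spin":-1}
    - {"fingers":0.404,"dp":[0,0,-0.19],"spin":-1}
    - {"fingers":0.4,"dp":[0,0,-0.19],"spin":-1}
    - {"fingers":0.4,"dp":[0,0,-0.19],"spin":-1}

```text
time_s: 45.92
ee_pos: [0.5991, -0.1394, 0.009]
eef_rot: [0.957, -0.29, 0.001, 0.0]
wrist_force: [-0.7, -0.4, 3.3]
finger_gap: 0.699
finger_force: 4.5
```

```bash
python3 -c "
from h import *
held()" | head -16
```

```text
t 45.92 force 4.5 gap 0.6993 z [ 0.5991 -0.1394  0.009 ]
-57 height mm [-1. -1. -0.] 400 [119. 197. 241.]
-51 height mm [-1. -1. -0.] 446 [120. 198. 242.]
-45 height mm [-1. -1. -0.] 366 [120. 197. 241.]
-27 height mm [16. 18. 19.] 749 [166. 188. 169.]
-21 height mm [ 5.  8. 15.] 1365 [120. 135. 118.]
-15 height mm [5. 5. 5.] 648 [212. 229. 209.]
-9 height mm [5. 5. 5.] 682 [214. 231. 211.]
-3 height mm [5. 5. 6.] 720 [215. 232. 212.]
3 height mm [4. 5. 5.] 742 [206. 223. 204.]
9 height mm [4. 5. 5.] 787 [195. 212. 192.]
15 height mm [5. 5. 6.] 818 [163. 181. 160.]
21 height mm [5. 5. 6.] 332 [144. 162. 141.]
27 height mm [17. 18. 19.] 1095 [131. 150. 134.]
33 height mm [-1. -0. 13.] 1475 [ 89. 125. 144.]
39 height mm [-2. -1. -1.] 847 [ 82. 133. 176.]
```

Emit:
send_rows:
  plan:
    - {"fingers":0.44,"dp":[0,0,0],"spin":0}
    - {"fingers":0.44,"dp":[0,0,-0.03],"spin":0}
    - {"fingers":0.415,"dp":[0,0,-0.03],"spin":0}
    - {"fingers":0.404,"dp":[0,0,-0.03],"spin":0}
    - {"fingers":0.4,"dp":[0,0,-0.03],"spin":0}
    - {"fingers":0.4,"dp":[0,0,-0.03],"spin":0}

```text
time_s: 46.72
ee_pos: [0.5986, -0.1392, 0.0023]
eef_rot: [0.957, -0.29, 0.0, 0.0]
wrist_force: [-0.7, 0.2, -0.4]
finger_gap: 0.7
finger_force: 5.5
```

Emit:
send_rows:
  plan:
    - {"fingers":0.4,"dp":[0,0,0.1],"spin":0}
    - {"fingers":0.4,"dp":[0,0,0.3],"spin":0}
    - {"fingers":0.4,"dp":[0,0,0.55],"spin":0}
    - {"fingers":0.4,"dp":[0,0,0.8],"spin":0}
    - {"fingers":0.4,"dp":[-0.1,0.2,0.8],"spin":0.25}
    - {"fingers":0.4,"dp":[-0.2,0.45,0.8],"spin":0.5}
    - {"fingers":0.4,"dp":[-0.3,0.7,0.8],"spin":0.75}
    - {"fingers":0.4,"dp":[-0.4,0.95,0.8],"spin":1}

```text
time_s: 47.72
ee_pos: [0.5182, 0.0522, 0.164]
eef_rot: [1.0, -0.031, 0.001, 0.0]
wrist_force: [0.4, 0.2, -0.8]
finger_gap: 0.702
finger_force: 5.6
```

Emit:
send_rows:
  plan:
    - {"fingers":0.4,"dp":[0,0.25,0],"spin":0.3}
    - {"fingers":0.4,"dp":[0,0.49,0],"spin":0.57}
    - {"fingers":0.4,"dp":[0,0.49,-0.1],"spin":0.57}
    - {"fingers":0.4,"dp":[0,0.49,-0.15],"spin":0.57}
    - {"fingers":0.4,"dp":[0,0.49,-0.15],"spin":0.57}

```text
time_s: 48.35
ee_pos: [0.5182, 0.1484, 0.1321]
eef_rot: [0.993, 0.116, -0.001, -0.0]
wrist_force: [0.4, -0.2, -0.8]
finger_gap: 0.701
finger_force: 5.6
```

```bash
python3 -c "
from h import *
held(); o=r.observe(); q=o['eef_rot']; print(2*np.degrees(np.arctan2(q[1],q[0]))-90)"
```

```text
t 48.35 force 5.6 gap 0.7014 z [0.5182 0.1484 0.1321]
-57 height mm [126. 126. 127.] 134 [ 65. 129. 209.]
-51 height mm [126. 126. 127.] 463 [ 64. 128. 209.]
-45 height mm [126. 126. 127.] 269 [ 64. 122. 194.]
-27 height mm [149. 149. 150.] 310 [190. 214. 192.]
-21 height mm [136. 142. 148.] 1792 [138. 154. 135.]
-15 height mm [135. 136. 136.] 671 [148. 166. 146.]
-9 height mm [135. 136. 136.] 737 [144. 161. 141.]
-3 height mm [135. 136. 136.] 772 [144. 161. 141.]
3 height mm [135. 136. 136.] 803 [144. 161. 141.]
9 height mm [135. 136. 136.] 855 [155. 173. 152.]
15 height mm [135. 136. 136.] 937 [194. 213. 191.]
21 height mm [ 79. 135. 136.] 1087 [180. 190. 175.]
27 height mm [ 80. 148. 150.] 1165 [182. 193. 177.]
33 height mm [ 80. 141. 148.] 1732 [147. 157. 143.]
39 height mm [86. 86. 87.] 498 [123. 193. 236.]
45 height mm [79. 80. 86.] 555 [143. 162. 175.]
51 height mm [98. 99. 99.] 520 [188. 208. 184.]
57 height mm [85. 85. 97.] 716 [181. 200. 178.]
-76.69484223168841
```

Emit:
send_rows:
  plan:
    - {"fingers":0.4,"dp":[0,0.007,-0.1],"spin":0}
    - {"fingers":0.4,"dp":[0,0.007,-0.18],"spin":0}
    - {"fingers":0.4,"dp":[0,0.007,-0.22],"spin":0}
    - {"fingers":0.4,"dp":[0,0.007,-0.23],"spin":0}
    - {"fingers":0.4,"dp":[0,0.007,-0.24],"spin":0}
    - {"fingers":0.4,"dp":[0,0.007,-0.24],"spin":0}

```text
time_s: 49.15
ee_pos: [0.5188, 0.1503, 0.0846]
eef_rot: [0.993, 0.116, 0.0, 0.0]
wrist_force: [-0.2, -0.1, -0.5]
finger_gap: 0.701
finger_force: 5.6
```

```bash
python3 -c "
from h import *
held()" | sed -n 1,30p
```

```text
t 49.15 force 5.6 gap 0.7013 z [0.5188 0.1503 0.0846]
-39 height mm [90. 94. 98.] 1008 [ 66. 100. 125.]
-27 height mm [101. 102. 102.] 314 [189. 212. 187.]
-21 height mm [ 88.  94. 100.] 1780 [135. 151. 132.]
-15 height mm [88. 88. 89.] 682 [146. 164. 143.]
-9 height mm [88. 88. 89.] 732 [142. 160. 140.]
-3 height mm [88. 88. 89.] 758 [142. 160. 140.]
3 height mm [88. 88. 89.] 811 [142. 160. 140.]
9 height mm [88. 88. 89.] 841 [155. 173. 152.]
15 height mm [88. 88. 89.] 885 [197. 217. 194.]
21 height mm [88. 88. 89.] 582 [199. 219. 196.]
27 height mm [101. 102. 103.] 650 [193. 216. 190.]
33 height mm [ 80.  93. 101.] 1832 [140. 150. 136.]
39 height mm [85. 86. 86.] 1019 [119. 190. 235.]
45 height mm [79. 80. 82.] 675 [140. 151. 159.]
51 height mm [98. 99. 99.] 1201 [181. 202. 178.]
57 height mm [84. 85. 86.] 1321 [180. 198. 177.]
```

Emit:
send_rows:
  plan:
    - {"fingers":0.4,"dp":[0,0,-0.012],"spin":0}
    - {"fingers":0.42,"dp":[0,0,-0.012],"spin":0}
    - {"fingers":0.5,"dp":[0,0,-0.004],"spin":0}
    - {"fingers":0.6,"dp":[0,0,0],"spin":0}
    - {"fingers":0.6,"dp":[0,0,0],"spin":0}

```text
time_s: 49.82
ee_pos: [0.5188, 0.1502, 0.0845]
eef_rot: [0.993, 0.116, 0.0, -0.0]
wrist_force: [0.2, 0.8, -0.3]
finger_gap: 0.798
finger_force: 0.0
```

```bash
python3 -c "
from h import *
held()" | sed -n 1,14p
```

```text
t 49.83 force 0.0 gap 0.7981 z [0.5188 0.1502 0.0845]
-39 height mm [88. 93. 97.] 1256 [ 69. 108. 136.]
-27 height mm [98. 99. 99.] 287 [186. 211. 190.]
-21 height mm [85. 92. 98.] 1727 [134. 150. 131.]
-15 height mm [84. 85. 85.] 671 [146. 163. 143.]
-9 height mm [84. 85. 85.] 707 [141. 159. 139.]
-3 height mm [84. 85. 85.] 750 [141. 159. 139.]
3 height mm [84. 85. 85.] 780 [141. 158. 139.]
9 height mm [84. 85. 85.] 821 [158. 176. 155.]
15 height mm [84. 85. 85.] 846 [196. 217. 193.]
21 height mm [85. 85. 86.] 635 [198. 218. 194.]
27 height mm [98. 99. 99.] 569 [191. 214. 188.]
33 height mm [80. 91. 98.] 1634 [141. 153. 138.]
39 height mm [85. 86. 86.] 1002 [120. 190. 235.]
```

Emit:
send_rows:
  plan:
    - {"fingers":0.65,"dp":[0,0,0.1],"spin":0}
    - {"fingers":0.65,"dp":[0,0,0.35],"spin":0}
    - {"fingers":1,"dp":[-0.2,-1,0.4],"spin":0}
    - {"fingers":1,"dp":[-0.2,-1,0.4],"spin":0}
    - {"fingers":1,"dp":[-0.2,-1,0.4],"spin":0}
    - {"fingers":1,"dp":[-0.2,-1,0.4],"spin":0}

```text
time_s: 50.62
ee_pos: [0.4782, -0.0524, 0.1647]
eef_rot: [0.993, 0.114, 0.0, 0.0]
wrist_force: [-0.9, 1.0, -0.2]
finger_gap: 1.001
finger_force: 0.0
```

Emit:
send_rows:
  plan:
    - {"fingers":1,"dp":[-0.18,-0.45,0],"spin":-0.1}
    - {"fingers":1,"dp":[-0.18,-0.45,-0.1],"spin":-0.1}
    - {"fingers":1,"dp":[-0.18,-0.45,-0.2],"spin":-0.1}
    - {"fingers":1,"dp":[-0.18,-0.45,-0.25],"spin":-0.1}
    - {"fingers":1,"dp":[-0.18,-0.45,-0.25],"spin":-0.1}

```text
time_s: 51.25
ee_pos: [0.4424, -0.1389, 0.1137]
eef_rot: [0.996, 0.091, -0.001, -0.001]
wrist_force: [-0.3, -0.0, -0.7]
finger_gap: 1.005
finger_force: 0.0
```

```bash
python3 -c "
from h import *
im=look(); cv2.imwrite('pics/w15.png',im)
im,d,c=grab('top')
for o in topd(im,c): print(*o)"
```

```text
tcp [ 0.4424 -0.1389  0.1137] tool y -79.57 t 51.25
cel xy 0.4438 -0.1478 yaw 10.0 size 59.7 58.6 tool x,y mm [-0.2  9. ] px [267 192] 227
cel 0.3227 -0.0964 62.9 57.7 105.5 [290, 248] [98, 51, 90]
cel 0.4534 -0.1827 59.3 97.1 78.8 [316, 209] [98, 51, 126]
cel 0.4071 -0.1582 59.0 149.2 189.3 [306, 223] [17, 107, 181]
ora 0.4396 -0.2798 78.7 35.6 56.1 [343, 213] [11, 179, 160]
ora 0.5543 0.0002 63.4 55.8 56.1 [262, 181] [12, 174, 208]
ora 0.7081 -0.0731 54.6 57.0 58.5 [283, 137] [12, 177, 207]
```

Emit:
send_rows:
  plan:
    - {"fingers":1,"dp":[-0.005,-0.047,-0.1],"spin":0.35}
    - {"fingers":1,"dp":[-0.005,-0.047,-0.2],"spin":0.7}
    - {"fingers":1,"dp":[-0.005,-0.047,-0.3],"spin":1}

```text
time_s: 51.72
ee_pos: [0.4426, -0.1493, 0.0548]
eef_rot: [0.938, 0.348, 0.001, 0.001]
wrist_force: [0.2, -0.1, 0.0]
finger_gap: 0.996
finger_force: 0.0
```

Emit:
send_rows:
  plan:
    - {"fingers":1,"dp":[0,0,0],"spin":0.35}
    - {"fingers":1,"dp":[0,0,0],"spin":0.7}
    - {"fingers":1,"dp":[0,0,0],"spin":1}

```text
time_s: 52.1
ee_pos: [0.4425, -0.1492, 0.0552]
eef_rot: [0.815, 0.579, 0.0, 0.001]
wrist_force: [-0.2, 0.5, -0.3]
finger_gap: 1.002
finger_force: 0.0
```

Emit:
send_rows:
  plan:
    - {"fingers":1,"dp":[0,0,0],"spin":0.35}
    - {"fingers":1,"dp":[0,0,0],"spin":0.7}
    - {"fingers":1,"dp":[0,0,0],"spin":0.98}
    - {"fingers":1,"dp":[0,0,-0.15],"spin":0.98}
    - {"fingers":1,"dp":[0,0,-0.25],"spin":0.98}
    - {"fingers":0.6,"dp":[0,0,-0.25],"spin":0.98}
    - {"fingers":0.45,"dp":[0,0,-0.25],"spin":0.98}
    - {"fingers":0.415,"dp":[0,0,-0.25],"spin":0.98}
    - {"fingers":0.405,"dp":[0,0,-0.25],"spin":0.98}
    - {"fingers":0.405,"dp":[0,0,-0.25],"spin":0.98}

```text
time_s: 53.35
ee_pos: [0.4423, -0.1495, 0.0049]
eef_rot: [0.644, 0.765, 0.0, 0.001]
wrist_force: [0.2, -0.6, 1.3]
finger_gap: 0.701
finger_force: 0.7
```

```bash
python3 -c "
from h import *
held(); print(r.observe()['eef_rot'])"
```

```text
t 53.35 force 0.7 gap 0.7013 z [ 0.4423 -0.1495  0.0049]
-57 height mm [-2. -1. -1.] 225 [ 71. 117. 155.]
-51 height mm [-2. -1. -1.] 462 [ 74. 122. 162.]
-45 height mm [-2. -1. -1.] 407 [ 73. 121. 161.]
-27 height mm [18. 18. 19.] 528 [160. 181. 159.]
-21 height mm [ 5. 10. 16.] 1601 [145. 164. 143.]
-15 height mm [4. 5. 5.] 660 [178. 201. 175.]
-9 height mm [4. 5. 5.] 714 [178. 201. 175.]
-3 height mm [4. 5. 5.] 742 [178. 201. 176.]
3 height mm [4. 5. 5.] 782 [178. 202. 176.]
9 height mm [4. 5. 5.] 811 [179. 202. 176.]
15 height mm [5. 5. 6.] 849 [171. 194. 168.]
21 height mm [5. 5. 6.] 420 [125. 140. 122.]
27 height mm [18. 19. 19.] 836 [167. 188. 164.]
33 height mm [-1.  3. 15.] 1822 [119. 160. 175.]
39 height mm [-1. -1. -1.] 908 [101. 168. 221.]
45 height mm [-1. -1. -0.] 913 [101. 168. 220.]
51 height mm [-1. -1. -0.] 940 [101. 168. 220.]
57 height mm [-1. -1. -0.] 958 [101. 167. 220.]
[6.44433569e-01 7.64659716e-01 2.40947571e-04 9.13776477e-04]
```

Emit:
send_rows:
  plan:
    - {"fingers":0.6,"dp":[0,0,0],"spin":0}
    - {"fingers":1,"dp":[0,0,0.02],"spin":0}
    - {"fingers":1,"dp":[0,0,0.2],"spin":0}
    - {"fingers":1,"dp":[0,0,0.2],"spin":-0.35}
    - {"fingers":1,"dp":[0,0,0.2],"spin":-0.7}
    - {"fingers":1,"dp":[0,0,0.2],"spin":-1}

```text
time_s: 54.15
ee_pos: [0.4415, -0.1491, 0.0445]
eef_rot: [0.822, 0.57, -0.0, 0.0]
wrist_force: [0.3, 0.3, -0.1]
finger_gap: 1.0
finger_force: 0.0
```

Emit:
send_rows:
  plan:
    - {"fingers":1,"dp":[0,0,0],"spin":-0.35}
    - {"fingers":1,"dp":[0,0,0],"spin":-0.7}
    - {"fingers":1,"dp":[0,0,0],"spin":-1}

```text
time_s: 54.52
ee_pos: [0.4414, -0.1491, 0.0444]
eef_rot: [0.941, 0.338, -0.0, -0.0]
wrist_force: [-0.2, -1.3, -0.7]
finger_gap: 1.0
finger_force: 0.0
```

Emit:
send_rows:
  plan:
    - {"fingers":1,"dp":[0,0,0],"spin":-0.35}
    - {"fingers":1,"dp":[0,0,0],"spin":-0.7}
    - {"fingers":1,"dp":[0,0,0],"spin":-1}
    - {"fingers":1,"dp":[0,0,-0.1],"spin":-1}
    - {"fingers":1,"dp":[0,0,-0.2],"spin":-1}
    - {"fingers":0.6,"dp":[0,0,-0.21],"spin":-1}
    - {"fingers":0.45,"dp":[0,0,-0.21],"spin":-1}
    - {"fingers":0.415,"dp":[0,0,-0.21],"spin":-1}
    - {"fingers":0.404,"dp":[0,0,-0.21],"spin":-1}
    - {"fingers":0.4,"dp":[0,0,-0.21],"spin":-1}
    - {"fingers":0.4,"dp":[0,0,-0.21],"spin":-1}

```text
time_s: 55.9
ee_pos: [0.442, -0.1494, 0.003]
eef_rot: [0.996, 0.085, 0.0, 0.0]
wrist_force: [-1.5, 1.7, 6.1]
finger_gap: 0.699
finger_force: 5.4
```

Emit:
send_rows:
  plan:
    - {"fingers":0.4,"dp":[0,0,0.1],"spin":0}
    - {"fingers":0.4,"dp":[0,0,0.3],"spin":0}
    - {"fingers":0.4,"dp":[0,0,0.55],"spin":0}
    - {"fingers":0.4,"dp":[0,0,0.8],"spin":0}
    - {"fingers":0.4,"dp":[0.05,0.2,0.8],"spin":0.05}
    - {"fingers":0.4,"dp":[0.1,0.45,0.8],"spin":0.1}
    - {"fingers":0.4,"dp":[0.15,0.7,0.8],"spin":0.12}
    - {"fingers":0.4,"dp":[0.15,0.95,0.8],"spin":0.12}
    - {"fingers":0.4,"dp":[0.15,0.95,0.8],"spin":0.12}

```text
time_s: 57.02
ee_pos: [0.4709, 0.0434, 0.1618]
eef_rot: [0.993, 0.119, -0.0, -0.0]
wrist_force: [0.4, -1.1, -1.0]
finger_gap: 0.702
finger_force: 5.4
```

```bash
python3 -c "
from h import *
held(); o=r.observe(); q=o['eef_rot']; print(2*np.degrees(np.arctan2(q[1],q[0]))-90)"
```

```text
t 57.02 force 5.4 gap 0.702 z [0.4709 0.0434 0.1618]
-27 height mm [177. 177. 178.] 532 [188. 211. 188.]
-21 height mm [164. 168. 174.] 1640 [137. 152. 134.]
-15 height mm [163. 164. 164.] 675 [150. 169. 148.]
-9 height mm [163. 164. 164.] 731 [145. 163. 143.]
-3 height mm [163. 164. 164.] 749 [145. 163. 142.]
3 height mm [163. 164. 164.] 800 [145. 163. 142.]
9 height mm [163. 164. 164.] 827 [160. 179. 158.]
15 height mm [163. 164. 164.] 876 [200. 220. 197.]
21 height mm [163. 164. 164.] 412 [198. 218. 197.]
27 height mm [177. 177. 178.] 881 [194. 216. 191.]
33 height mm [163. 171. 176.] 942 [116. 131. 115.]
-76.45621408376658
```

Emit:
send_rows:
  plan:
    - {"fingers":0.4,"dp":[0.04,0.25,0],"spin":0}
    - {"fingers":0.4,"dp":[0.08,0.5,0],"spin":0}
    - {"fingers":0.4,"dp":[0.12,0.75,0],"spin":0}
    - {"fingers":0.4,"dp":[0.123,1,0],"spin":0}
    - {"fingers":0.4,"dp":[0.123,1,-0.15],"spin":0}
    - {"fingers":0.4,"dp":[0.123,1,-0.28],"spin":0}
    - {"fingers":0.4,"dp":[0.123,1,-0.35],"spin":0}
    - {"fingers":0.4,"dp":[0.123,1,-0.35],"spin":0}

```text
time_s: 58.08
ee_pos: [0.4959, 0.2398, 0.0913]
eef_rot: [0.993, 0.116, -0.001, 0.0]
wrist_force: [-0.1, 0.4, -1.3]
finger_gap: 0.698
finger_force: 5.5
```

Emit:
send_rows:
  plan:
    - {"fingers":0.4,"dp":[0,0.003,-0.015],"spin":0}
    - {"fingers":0.4,"dp":[0,0.003,-0.03],"spin":0}
    - {"fingers":0.4,"dp":[0,0.003,-0.035],"spin":0}
    - {"fingers":0.4,"dp":[0,0.003,-0.035],"spin":0}

```text
time_s: 58.58
ee_pos: [0.4976, 0.2417, 0.0871]
eef_rot: [0.993, 0.116, 0.002, -0.0]
wrist_force: [-0.2, -0.0, 5.0]
finger_gap: 0.702
finger_force: 7.8
```

```bash
python3 -c "
from h import *
held(); print(r.observe()['wrist_force'])"
```

```text
t 58.58 force 7.8 gap 0.7015 z [0.4976 0.2417 0.0871]
-39 height mm [ 93.  97. 101.] 954 [ 69. 105. 130.]
-27 height mm [102. 103. 104.] 568 [190. 212. 189.]
-21 height mm [ 89.  93. 100.] 1662 [140. 156. 138.]
-15 height mm [89. 89. 90.] 668 [150. 169. 148.]
-9 height mm [89. 89. 90.] 728 [149. 167. 146.]
-3 height mm [89. 89. 90.] 758 [148. 167. 146.]
3 height mm [89. 89. 90.] 800 [148. 167. 146.]
9 height mm [89. 89. 90.] 832 [164. 182. 161.]
15 height mm [89. 89. 90.] 869 [208. 225. 205.]
21 height mm [89. 89. 90.] 396 [207. 225. 204.]
27 height mm [ 89. 103. 104.] 1129 [185. 202. 181.]
33 height mm [ 79.  89. 100.] 1514 [145. 153. 142.]
39 height mm [85. 86. 86.] 622 [127. 202. 242.]
45 height mm [97. 98. 99.] 1274 [185. 205. 185.]
51 height mm [84. 85. 86.] 1182 [195. 211. 192.]
57 height mm [84. 85. 85.] 988 [215. 232. 212.]
[-0.12844885 -0.2371718   6.20124367]
```

Emit:
send_rows:
  plan:
    - {"fingers":0.4,"dp":[0,0,0.025],"spin":0}
    - {"fingers":0.4,"dp":[-0.002,0.016,0.025],"spin":0}
    - {"fingers":0.4,"dp":[-0.002,0.016,0.01],"spin":0}
    - {"fingers":0.4,"dp":[-0.002,0.016,-0.01],"spin":0}
    - {"fingers":0.4,"dp":[-0.002,0.016,-0.01],"spin":0}

```text
time_s: 59.25
ee_pos: [0.4963, 0.2449, 0.0836]
eef_rot: [0.993, 0.116, 0.001, -0.0]
wrist_force: [0.4, 0.7, 2.5]
finger_gap: 0.702
finger_force: 6.2
```

```bash
python3 -c "
from h import *
held('pics/w16.png'); print(r.observe()['wrist_force'])"
```

```text
t 59.25 force 6.2 gap 0.7021 z [0.4963 0.2449 0.0836]
-39 height mm [92. 95. 98.] 707 [ 68. 103. 128.]
-27 height mm [ 90. 103. 104.] 622 [183. 203. 180.]
-21 height mm [ 89.  94. 101.] 1682 [143. 158. 140.]
-15 height mm [88. 88. 89.] 736 [153. 172. 151.]
-9 height mm [87. 88. 88.] 789 [148. 166. 145.]
-3 height mm [87. 87. 88.] 805 [148. 166. 145.]
3 height mm [86. 87. 87.] 835 [148. 166. 145.]
9 height mm [85. 86. 87.] 872 [163. 181. 160.]
15 height mm [85. 86. 86.] 895 [207. 224. 204.]
21 height mm [85. 85. 86.] 475 [209. 227. 206.]
27 height mm [83. 98. 98.] 1198 [176. 193. 172.]
33 height mm [79. 80. 96.] 1225 [156. 161. 152.]
39 height mm [85. 86. 86.] 580 [125. 202. 243.]
45 height mm [97. 98. 99.] 1279 [185. 207. 189.]
51 height mm [85. 85. 89.] 1331 [184. 200. 181.]
57 height mm [84. 85. 85.] 1073 [209. 226. 206.]
[0.74401523 1.47911093 1.67933456]
```

Emit:
send_rows:
  plan:
    - {"fingers":0.4,"dp":[0.006,0.001,0.008],"spin":0}
    - {"fingers":0.4,"dp":[0.012,0.003,0.008],"spin":0}
    - {"fingers":0.402,"dp":[0.012,0.003,0],"spin":0}
    - {"fingers":0.404,"dp":[0.012,0.003,0],"spin":0}

```text
time_s: 59.8
ee_pos: [0.498, 0.2451, 0.083]
eef_rot: [0.993, 0.116, -0.0, 0.0]
wrist_force: [-0.0, 1.2, 0.1]
finger_gap: 0.701
finger_force: 1.7
```

```bash
python3 -c "
from h import *
held(); print(r.observe()['wrist_force'])"
```

```text
t 59.8 force 1.7 gap 0.7009 z [0.498  0.2451 0.083 ]
-39 height mm [90. 93. 96.] 698 [ 67. 102. 128.]
-27 height mm [ 90. 102. 102.] 697 [176. 196. 175.]
-21 height mm [88. 93. 99.] 1629 [143. 158. 140.]
-15 height mm [87. 88. 88.] 734 [154. 172. 151.]
-9 height mm [87. 87. 88.] 760 [148. 166. 146.]
-3 height mm [86. 87. 87.] 792 [148. 166. 145.]
3 height mm [86. 86. 87.] 842 [148. 166. 145.]
9 height mm [85. 86. 86.] 857 [161. 180. 159.]
15 height mm [85. 85. 86.] 895 [205. 222. 202.]
21 height mm [85. 85. 86.] 428 [210. 227. 207.]
27 height mm [84. 98. 99.] 1189 [183. 201. 179.]
33 height mm [80. 86. 96.] 1282 [141. 159. 157.]
39 height mm [86. 86. 98.] 565 [137. 200. 226.]
45 height mm [89. 98. 99.] 1638 [176. 194. 173.]
51 height mm [85. 85. 86.] 1075 [208. 225. 205.]
57 height mm [84. 85. 86.] 1061 [209. 226. 205.]
[-0.35479203  0.24374699 -0.99671098]
```

Emit:
send_rows:
  plan:
    - {"fingers":0.408,"dp":[0,0,0],"spin":0}
    - {"fingers":0.411,"dp":[0,0,0],"spin":0}
    - {"fingers":0.5,"dp":[0,0,0],"spin":0}
    - {"fingers":0.6,"dp":[0,0,0.005],"spin":0}
    - {"fingers":0.6,"dp":[0,0,0.005],"spin":0}

```text
time_s: 60.48
ee_pos: [0.4983, 0.2453, 0.0844]
eef_rot: [0.993, 0.116, 0.0, -0.0]
wrist_force: [0.6, 0.4, 0.1]
finger_gap: 0.799
finger_force: 0.0
```

```bash
python3 -c "
from h import *
held(); print(r.observe()['wrist_force'])"
```

```text
t 60.48 force 0.0 gap 0.7987 z [0.4983 0.2453 0.0844]
-39 height mm [89. 92. 96.] 941 [ 68. 103. 129.]
-33 height mm [97. 98. 98.] 10 [156. 180. 164.]
-27 height mm [89. 95. 99.] 1610 [142. 158. 140.]
-21 height mm [85. 85. 86.] 679 [188. 206. 185.]
-15 height mm [85. 85. 85.] 662 [153. 171. 150.]
-9 height mm [84. 85. 85.] 708 [147. 166. 145.]
-3 height mm [85. 85. 85.] 743 [148. 166. 145.]
3 height mm [84. 85. 85.] 796 [147. 165. 145.]
9 height mm [84. 85. 85.] 811 [163. 181. 160.]
15 height mm [84. 85. 85.] 854 [203. 221. 200.]
21 height mm [85. 85. 86.] 187 [193. 214. 190.]
27 height mm [85. 97. 99.] 1968 [158. 173. 154.]
33 height mm [79. 80. 86.] 665 [160. 188. 203.]
39 height mm [86. 87. 98.] 543 [141. 200. 221.]
45 height mm [87. 98. 99.] 1625 [176. 194. 173.]
51 height mm [84. 85. 85.] 1011 [207. 225. 204.]
57 height mm [84. 85. 86.] 1073 [207. 225. 204.]
[-0.99974546  0.53978996  0.76315775]
```

Emit:
send_rows:
  plan:
    - {"fingers":0.62,"dp":[0,0,0.1],"spin":0}
    - {"fingers":0.62,"dp":[0,0,0.4],"spin":0}
    - {"fingers":0.62,"dp":[0,0,0.6],"spin":0}
    - {"fingers":-1,"dp":[-0.3,-0.2,0.6],"spin":0}
    - {"fingers":-1,"dp":[-0.622,-0.4,0.6],"spin":0}
    - {"fingers":-1,"dp":[-0.622,-0.4,0.6],"spin":0}
    - {"fingers":-1,"dp":[-0.622,-0.4,0.6],"spin":0}

```text
time_s: 61.4
ee_pos: [0.3731, 0.1649, 0.2044]
eef_rot: [0.993, 0.116, 0.001, -0.0]
wrist_force: [-0.2, -0.6, -0.9]
finger_gap: 0.0
finger_force: 0.0
```

```bash
python3 -c "
from h import *
o=r.observe(); print(o['ee_pos'],o['time_s'])
im=look(.098); cv2.imwrite('pics/w17.png',im)"
```

```text
[0.37312824 0.16489068 0.20435351] 61.4
tcp [0.3731 0.1649 0.2044] tool y -76.69 t 61.4
cel xy 0.5192 0.1516 yaw 13.3 size 60.9 60.3 tool x,y mm [139.1  46.6] px [311  31] 65
cel xy 0.4964 0.2446 yaw 13.5 size 61.2 60.4 tool x,y mm [138.3 -49.1] px [199  32] 66
```

View pics/w17.png

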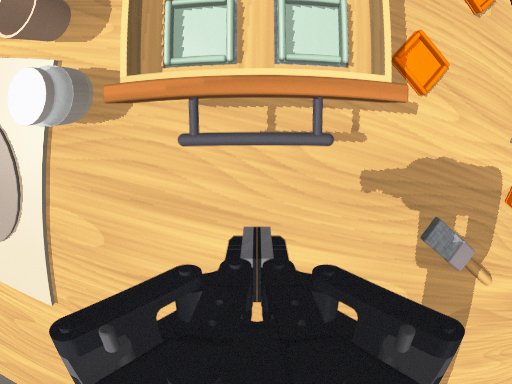

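Emit:
send_rows:
  plan:
    - {"fingers":-1,"dp":[0,0,-0.25],"spin":0}
    - {"fingers":-1,"dp":[0,0,-0.5],"spin":0}
    - {"fingers":-1,"dp":[0,0,-0.54],"spin":0}
    - {"fingers":-1,"dp":[0,0,-0.54],"spin":0}
    - {"fingers":-1,"dp":[0.05,0.012,-0.54],"spin":0}
    - {"fingers":-1,"dp":[0.1,0.024,-0.54],"spin":0}
    - {"fingers":-1,"dp":[0.13,0.031,-0.54],"spin":0}
    - {"fingers":-1,"dp":[0.17,0.041,-0.54],"spin":0}
    - {"fingers":-1,"dp":[0.22,0.053,-0.54],"spin":0}
    - {"fingers":-1,"dp":[0.28,0.067,-0.54],"spin":0}
    - {"fingers":-1,"dp":[0.34,0.082,-0.54],"spin":0}
    - {"fingers":-1,"dp":[0.4,0.096,-0.54],"spin":0}

```text
time_s: 62.95
ee_pos: [0.4546, 0.1846, 0.0962]
eef_rot: [0.993, 0.116, -0.0, 0.0]
wrist_force: [-1.0, -0.4, 1.2]
finger_gap: 0.002
finger_force: 0.7
```

Emit:
send_rows:
  plan:
    - {"fingers":-1,"dp":[0.06,0.014,0],"spin":0}
    - {"fingers":-1,"dp":[0.12,0.029,0],"spin":0}
    - {"fingers":-1,"dp":[0.18,0.043,0],"spin":0}
    - {"fingers":-1,"dp":[0.24,0.058,0],"spin":0}
    - {"fingers":-1,"dp":[0.3,0.072,0],"spin":0}
    - {"fingers":-1,"dp":[0.35,0.084,0],"spin":0}
    - {"fingers":-1,"dp":[0.39,0.094,0],"spin":0}
    - {"fingers":-1,"dp":[0.42,0.101,0],"spin":0}
    - {"fingers":-1,"dp":[0.43,0.103,0],"spin":0}
    - {"fingers":-1,"dp":[0.43,0.103,0],"spin":0}

```text
time_s: 64.2
ee_pos: [0.54, 0.2052, 0.0964]
eef_rot: [0.993, 0.116, 0.0, -0.0]
wrist_force: [-0.2, 0.2, 0.6]
finger_gap: -0.0
finger_force: 0.0
```

Emit:
send_rows:
  plan:
    - {"fingers":-1,"dp":[0.02,0.005,0],"spin":0}
    - {"fingers":-1,"dp":[0.04,0.01,0],"spin":0}
    - {"fingers":-1,"dp":[0.05,0.012,0],"spin":0}
    - {"fingers":-1,"dp":[0.05,0.012,0],"spin":0}

```text
time_s: 64.7
ee_pos: [0.5495, 0.2074, 0.0962]
eef_rot: [0.993, 0.116, -0.001, 0.0]
wrist_force: [-3.2, -0.9, 1.1]
finger_gap: -0.001
finger_force: 1.6
```

Emit:
send_rows:
  plan:
    - {"fingers":-1,"dp":[0.01,0.002,0],"spin":0}
    - {"fingers":-1,"dp":[0.02,0.005,0],"spin":0}
    - {"fingers":-1,"dp":[0.02,0.005,0],"spin":0}

```text
time_s: 65.08
ee_pos: [0.5497, 0.2076, 0.096]
eef_rot: [0.993, 0.117, -0.006, 0.001]
wrist_force: [-18.8, -5.7, 14.6]
finger_gap: 0.002
finger_force: 9.8
```

Hard against the stop: the drawer is shut. I back off and check.

Emit:
send_rows:
  plan:
    - {"fingers":-1,"dp":[-0.1,-0.024,0],"spin":0}
    - {"fingers":-1,"dp":[-0.25,-0.06,0],"spin":0}
    - {"fingers":-1,"dp":[-0.4,-0.096,0.2],"spin":0}
    - {"fingers":-1,"dp":[-0.4,-0.096,0.6],"spin":0}
    - {"fingers":-1,"dp":[-0.4,-0.096,0.6],"spin":0}
    - {"fingers":-1,"dp":[-0.4,-0.096,0.6],"spin":0}

```text
time_s: 65.82
ee_pos: [0.475, 0.1894, 0.2178]
eef_rot: [0.993, 0.116, 0.002, -0.0]
wrist_force: [-1.1, 0.5, -0.1]
finger_gap: 0.002
finger_force: 0.0
```

```bash
python3 -c "
from h import *
im,d,c=grab('wrist'); im2,_,_=grab('scene')
cv2.imwrite('pics/end.png',np.hstack([cv2.resize(im,(400,300)),cv2.resize(im2,(400,300))])); print(r.observe()['wrist_force'],r.observe()['time_s'])"
```

```text
[-0.62437001  0.75322361  0.33019529] 65.925
```

View pics/end.png

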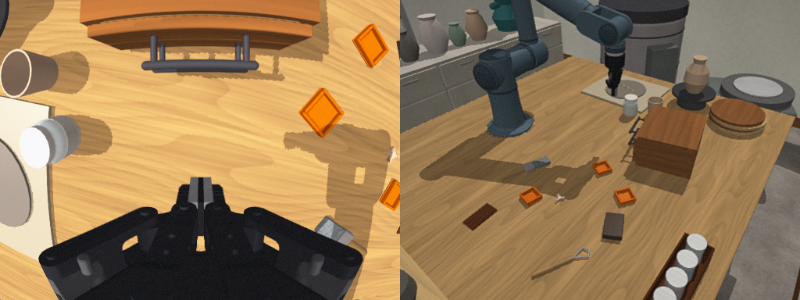

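The drawer is shut flush, with its bar above the lower one at (200,60). No celadon dish is left on the bench and the bystanders are where they were.

```bash
python3 -c "
from h import *
print(r.job_done())"
```

```text
the job is handed in; nothing more can be done
None
```

All four celadon dishes went into their own pockets hollow up, the drawer was pushed shut to its stop, and the job was handed in at about 66 s; the verdict itself wasn't shown, and one orange look-alike was moved while I tested the grip on it.

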